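Knock down the stop pin and set the tube to the next length

TASK

Take the soft-faced mallet by its handle and, with a brisk blow, knock the near stop pin of the length-stop rail (the one closest to the square tube) down until it snaps in flush, leaving the other stop pins up. Stand the mallet back on the bench on its face, then push the tube along the fence, over the lowered pin, until its end rests against the next stop pin. Leave the small things lying round the rail where they are.

Things in the scene. Friction and masses are not known exactly. Their poses are not given: they have to be found in the camera images.
- rail: steel length-stop rail, bed 80 x 380 mm, fixed to the bench. Origin on the bench, midway along; z up, y along the rail to the end where the tube lies (left), x across it, away from the robot. Bed top at z = 20 mm, x = -45 to +35 mm; fence along the far side, 12 mm high, its face at x = +21 mm. Stop pins, 14 mm thick, at x = -6 mm and y = 0 (near), -85 (next) and -150 mm (last).
- rail_foot (a point): top of the hexagon screw on the rail's left-hand foot, 18 mm above the bench; each end of the bed has such a foot, 10 mm high, 46 mm wide, reaching 221 mm from the rail's middle
- stop_near_top (a point): middle of the slightly domed top of the near stop pin, the one closest to the tube. It stands 14 mm above the bed when up and level with the bed (up to 0.5 mm below) when down.
- stop_near (a joint): how far the near stop pin is driven down, in m: 0 up, 0.0145 down. A sprung over-centre snap inside the bed holds it at both ends: about 4 N to start it, 8 N at most, some 2 mm down; pushed less than half way it springs back up, past half way (7 mm) it snaps down by itself and stays.
- stop_next_top (a point): middle of the top of the next stop pin (up, 14 mm above the bed); the tube's end is to rest against its side, which is 7 mm from this point
- stop_next (a joint): how far the next stop pin is down, in m: 0 up, 0.0145 down; same snap; it is to stay up
- stop_last (a joint): the same for the last stop pin at the rail's right-hand end; it is to stay up
- tube: rusty square steel tube offcut, 40 x 40 mm and 110 mm long, 0.25 to 0.5 kg, lying loose on the bed along the fence (within a few mm and a few hundredths of a radian), with 32 to 60 mm between its end and the near pin. Origin: centre of its underside; y is its length, parallel to the rail's y; z up.
- tube_mid (a point): centre of the tube, half-way up (20 mm above its underside)
- mallet: soft-faced mallet, 0.48 kg, standing on one face on the bench. Head: upright cylinder, 40 mm across, 80 mm tall, white plastic faces, dark steel middle. Origin: centre of the lower face, which does the striking; z up; the level wooden handle runs to -x (roughly towards the robot), centre line 40 mm up, 18 mm wide (y), 24 mm tall (z), ending 160 mm from the head's axis.
- mallet_grip (a point): point on the centre line of the mallet's handle, 50 mm from the head's axis and 40 mm above the lower face: a good place to hold it
- mallet_face (a point): centre of the mallet's lower (striking) face
- tape: grey tape measure, 35 x 80 x 64 mm, loose bystander on the near side of the rail; origin at its underside
- nut: hexagon nut, 19 x 22 x 18 mm, loose bystander on the near side of the rail; origin at its underside
- bolt: hexagon bolt, 17 x 57 x 15 mm, loose bystander beyond the rail; origin at its underside
Things that resemble listed ones, but are neither listed nor needed, are in the scene too. What is shaped like the tube but green is not meant.

How it is judged:
By the outcome, as a careful person would: the job done as asked, in the order asked, and still so for the second after the job is handed in, with the robot touching nothing.
It also fails if it takes over 48 s, if anything falls off the work surface, if the arm or the gripper's body presses on something with over 40 N, if the wrist force passes 120 N, or if a joint passes its speed limit or range.

ROBOT

A 6-joint arm with a two-finger parallel gripper is mounted at the origin on a cart in front of the work surface, level with it; the furniture and walls round the work are solid. World frame = base frame: x ahead of the robot, y to its left, z up, the work surface at z = 0. Lengths are in m, angles in degrees, forces in N, time in s.
With the tool pointing down it reaches from about 0.375 to 0.9 m from the base axis. Payload 3.1 kg.
Tool frame: the origin (TCP) lies on the centre line of the jaws, within the pads' length; the fingertips stand 8 mm ahead of it and the grasp point (between the pads) lies 11 mm behind it; z points along the fingers, y is the direction in which the jaws open and shut (so a half turn about z gives the same grasp; the last joint's range is limited). The gripper opens to 87 mm and grips with 3 to 60 N. Pads are 19 mm wide; open, the fingers measure 117 mm over their backs; the gripper's body (75 mm by 190 mm) begins 51 mm behind the grasp point.
Start: joints at [-81.675, 30.224, 82.088, -0, 67.689, -10.227], TCP at [0.199, -0.592, 0.204] pointing down, gripper open.
Joint ranges: [-176.69, 176.69], [-43.24, 126.21], [12.49, 139.97], [-82, 262], [0, 151.66], [-163.58, 163.58]. Speed limits (degrees/s): [159.86, 159.86, 180, 180, 180, 180].

INTERFACE

Orientations are given as a 3x3 rotation matrix whose columns are the frame's x, y, z axes.
In Python, from rig import * gives the robot as it stands. The module is installed in compiled form; this text tells all that it offers.
- The arm moves only by the tool arm_command, never from a script. Its argument "commands" is a list of rows, each an object with "translation": the shift along the tool's x, y, z scaled (see below), a list of three; "dr": the turn, a rotation vector about the tool's x, y, z scaled (see below), a list of three; "jaw": the closure, from 0 (fully open) to 1 (shut). In form: [{"translation": [x, y, z], "dr": [ax, ay, az], "jaw": jaw}, ...]. A call has 1 to 12 rows; each row shifts and turns the commanded pose from where the row before left it, along the tool's axes as they then stand; what a row does not reach is not made up. The controller multiplies each number of a shift by 25 mm and each number of a turn by 6 degrees. A row lasts 1/12 s, in which the tool goes at most 41.7 mm and 7.16 degrees, less where a joint would pass 70% of its speed; a pose out of reach is approached as far as the arm can. A call with a number of a shift or a turn outside -1 to 1 is refused whole. A call with a gripper value outside its range is refused whole. The fingers move at their own pace and stop on an object; the grip force is fixed at half the most. Time passes only in rows, so rows that do not move let the fingers close. It gives the time, the measured TCP pose, the force and the opening at its end, in the units of the state.
- read_state(): the state, without advancing time (a new reading comes with each control period).
- capture(name): name is "scene" or "side" or "wrist"; returns (picture, depth): 420x560x3 uint8, red, green, blue; 420x560 float32, m along the optical axis (not along the pixel's ray), 0 where there is no reading.
- camera_model(name): a dict with "intrinsics" (3x3 intrinsics, pixels), "pose" (4x4, takes a point from camera to world coordinates); the wrist camera has in their place "mount" (4x4, takes a point from camera to tool coordinates, whose origin is the TCP and whose axes are the flange's). Camera axes: x right, y down, z forward; pixel columns grow to the right and rows downward; lengths in m; the calibration is good to about 2 mm. A picture is of the moment at which its call begins: read the wrist's pose just before it. camera_model takes no time and is no camera call.
- hand_in(): hands the job in, once; it reports no verdict.
The state is a dict: "time_s": time; "joint_positions": joint angles; "qvel": joint speeds; "tau": joint torques, N m; "position": TCP position; "tcp_rot": TCP orientation; "force": force on the tool from outside, world axes, zero at the start; "moment": the same for the moment, N m; "opening": opening from 0.0 (shut) to 1.0 (fully open).
Only numpy, scipy, OpenCV 4.12 (cv2) and the standard library are available. Lean on these libraries where they do the work, as an engineer would, in place of code of your own. Each camera call takes 0.05 s, during which the arm holds its last target.

## Working session

There is one attempt and no reset: what is moved stays moved. The work goes in short steps, Python scripts to look and compute and a tool call to move; the robot and the scene stay as the last step left them, time stands still between calls to the robot, and variables do not carry over. Pictures are saved under pics/ and viewed, and the job is handed in when it is done.

Besides the shell and the picture viewer there is one more tool, called after ">>>" in YAML: its name, and indented under it one key for each argument. arm_command: Moves the arm, as the interface text tells. Its arguments: {"type":"object","properties":{"commands":{"type":"array"}},"required":["commands"]}

```bash
mkdir -p pics; ls; python3 - <<'E'
from rig import *
import cv2,numpy as np
print(read_state())
for n in ["scene","side"]:
    p,d=capture(n); np.savez(f"{n}0.npz",p=p,d=d); cv2.imwrite(f"pics/{n}0.png",p[:,:,::-1])
    print(n,camera_model(n))
print(camera_model("wrist"))
E
```

```text
pics
{'time_s': 0.0, 'joint_positions': array([-8.16747648e+01,  3.02781761e+01,  8.21561916e+01, -8.24823256e-04,
        6.76891349e+01, -1.02261715e+01]), 'qvel': array([ 0.05439988,  0.01320175,  0.10752635, -0.08001828, -0.190505  ,
       -0.08798633]), 'tau': array([ 6.80958556e-05, -4.40043783e+01, -1.76591510e+01,  6.33227010e-02,
        5.81189117e-02, -1.50300484e-04]), 'position': array([ 0.19876922, -0.59173791,  0.20318123]), 'tcp_rot': array([[ 9.48036900e-01,  3.18160229e-01, -3.25280728e-04],
       [ 3.18160180e-01, -9.48034577e-01,  2.13088264e-03],
       [ 3.69584732e-04, -2.12364675e-03, -9.99997677e-01]]), 'force': array([-0.02780464,  0.18264005, -0.21823064]), 'moment': array([ 0.02014091,  0.02953529, -0.00116452]), 'opening': 1.0014564866477182}
scene {'intrinsics': array([[396.31915162,   0.        , 284.39306773],
       [  0.        , 396.31915162, 211.88907586],
       [  0.        ,   0.        ,   1.        ]]), 'pose': array([[-0.65847609, -0.38975328,  0.643818  , -0.08008697],
       [-0.75244963,  0.35813254, -0.5527754 ,  0.60267215],
       [-0
[... 363 characters left out ...]
  [-0.10118028, -0.53863599,  0.83644117, -0.79274664],
       [-0.02326574, -0.83924482, -0.54325578,  0.6294462 ],
       [ 0.        ,  0.        ,  0.        ,  1.        ]])}
{'intrinsics': array([[332.30790464,   0.        , 284.79597908],
       [  0.        , 332.30790464, 205.16990351],
       [  0.        ,   0.        ,   1.        ]]), 'mount': array([[ 1.48211787e-03, -9.57494882e-01, -2.88446450e-01,
         7.74576838e-02],
       [ 9.99998026e-01,  1.80090329e-03, -8.39811851e-04,
         9.71021459e-05],
       [ 1.32357971e-03, -2.88444636e-01,  9.57495661e-01,
        -1.79971898e-01],
       [ 0.00000000e+00,  0.00000000e+00,  0.00000000e+00,
         1.00000000e+00]])}
```

View pics/scene0.png

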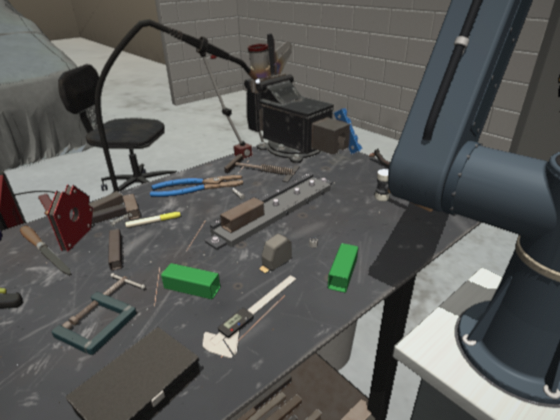

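View pics/side0.png

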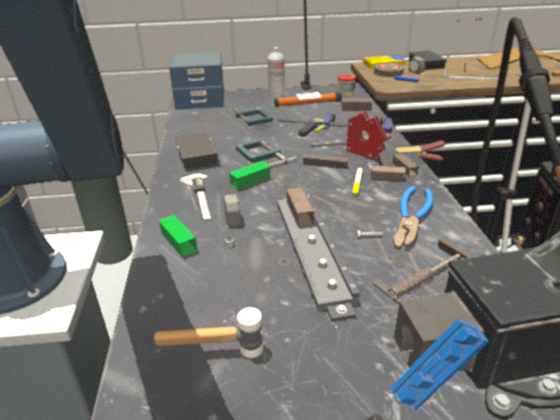

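```bash
python3 - <<'E'
import cv2,numpy as np
p=np.load("side0.npz")["p"][:,:,::-1]
cv2.imwrite("pics/side_rail.png",cv2.resize(p[180:325,200:390],None,fx=4,fy=4,interpolation=cv2.INTER_CUBIC))
cv2.imwrite("pics/side_mal.png",cv2.resize(p[290:380,140:290],None,fx=5,fy=5,interpolation=cv2.INTER_CUBIC))
p=np.load("scene0.npz")["p"][:,:,::-1]
cv2.imwrite("pics/scene_rail.png",cv2.resize(p[165:285,190:350],None,fx=5,fy=5,interpolation=cv2.INTER_CUBIC))
E
```

```text
(no output)
```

View pics/side_rail.png

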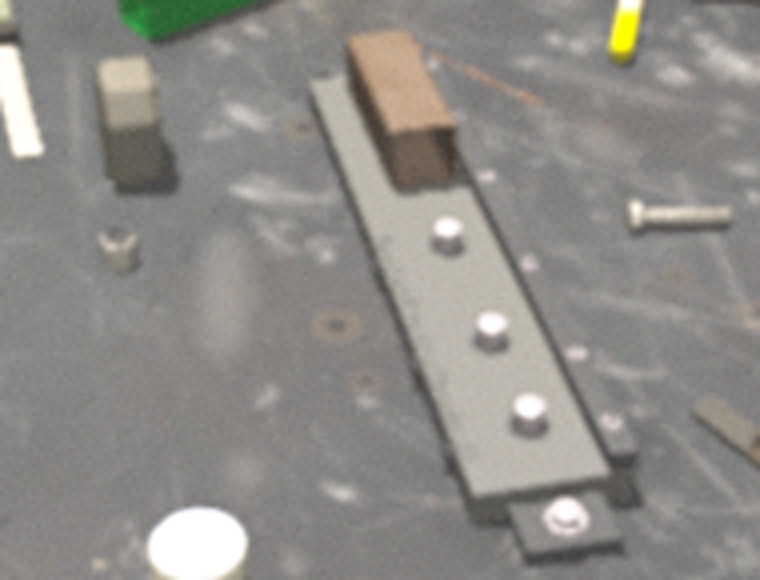

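View pics/side_mal.png

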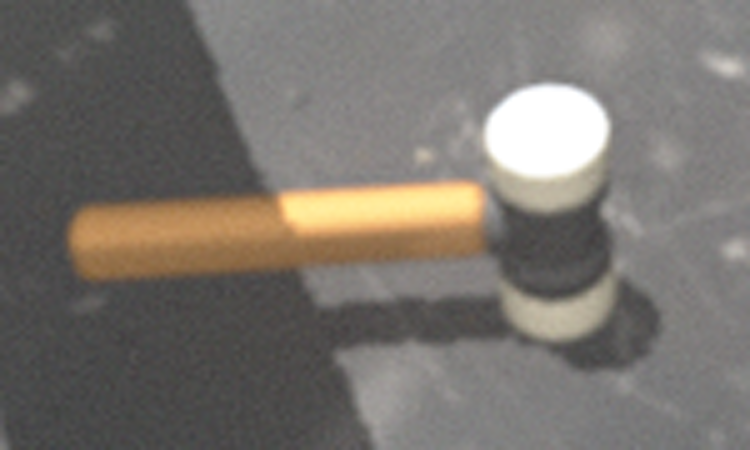

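View pics/scene_rail.png

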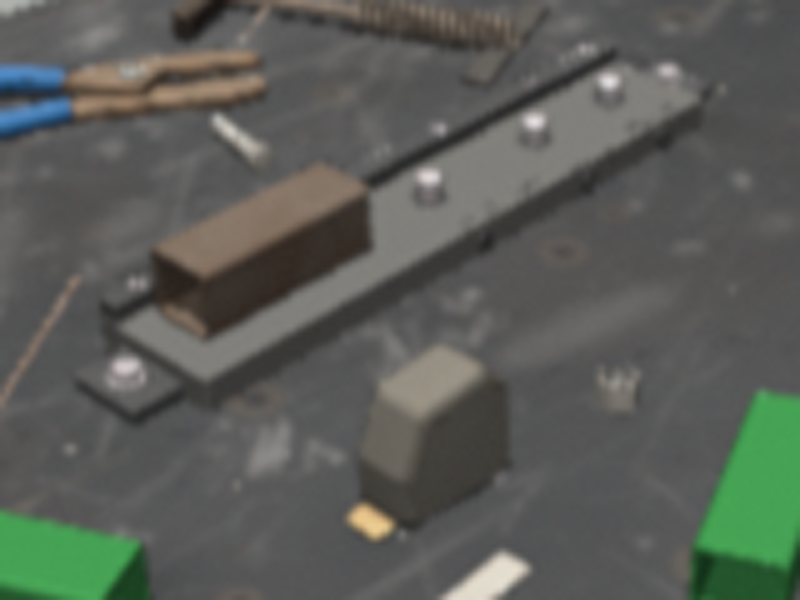

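```bash
cat > h.py <<'E'
import numpy as np,cv2
from rig import *
def ray(n,uv,z,T=None):
    m=camera_model(n); K=m["intrinsics"]; T=m["pose"] if T is None else T
    d=T[:3,:3]@np.linalg.solve(K,[uv[0],uv[1],1.]); o=T[:3,3]
    return o+d*(z-o[2])/d[2]
def wT():
    s=read_state(); T=np.eye(4); T[:3,:3]=s["tcp_rot"]; T[:3,3]=s["position"]
    return T@camera_model("wrist")["mount"]
def snap(n,f):
    T=wT() if n=="wrist" else None
    p,d=capture(n); np.savez(f+".npz",p=p,d=d,T=T if T is not None else 0); cv2.imwrite(f"pics/{f}.png",p[:,:,::-1]); return p,d,T
E
python3 - <<'E'
from h import *
np.set_printoptions(precision=4,suppress=True)
S=lambda u,v,z:ray("side",(200+u/4,180+v/4),z)
C=lambda u,v,z:ray("scene",(190+u/5,165+v/5),z)
M=lambda u,v,z:ray("side",(140+u/5,290+v/5),z)
for a in [(447,228),(491,323),(529,405)]: print("side pin",S(*a,.034))
print("rfoot",S(566,512,.018))
for a in [(429,177),(535,120),(609,80)]: print("scene pin",C(*a,.034))
print("lfoot scene",C(126,366,.018),"rfoot",C(668,70,.018))
print("tube top side", *[S(*a,.06) for a in [(392,133),(455,124),(408,32),(349,42)]])
print("tube top scene", *[C(*a,.06) for a in [(205,277),(152,252),(323,164),(370,187)]])
print("mallet top",M(547,132,.08),"handle top mid near head",M(480,197,.052),"end",M(80,220,.052), "handle end",M(78,245,.04))
print("tape",S(130,72,.064),S(130,110,.064),C(440,375,.064),"nut",S(120,240,.018),C(618,375,.018))
E
```

```text
side pin [0.6309 0.0159 0.034 ]
side pin [ 0.6391 -0.0677  0.034 ]
side pin [ 0.6453 -0.1312  0.034 ]
rfoot [ 0.6514 -0.1875  0.018 ]
scene pin [0.6247 0.0269 0.034 ]
scene pin [ 0.6328 -0.0572  0.034 ]
scene pin [ 0.6391 -0.1212  0.034 ]
lfoot scene [0.6076 0.2296 0.018 ] rfoot [ 0.646 -0.178  0.018]
tube top side [0.6091 0.0742 0.06  ] [0.6457 0.0785 0.06  ] [0.6352 0.1851 0.06  ] [0.598  0.1781 0.06  ]
tube top scene [0.5904 0.1919 0.06  ] [0.6256 0.1981 0.06  ] [0.6371 0.0865 0.06  ] [0.6027 0.0833 0.06  ]
mallet top [ 0.4823 -0.249   0.08  ] handle top mid near head [ 0.4588 -0.2479  0.052 ] end [ 0.3278 -0.2418  0.052 ] handle end [ 0.3251 -0.2414  0.04  ]
tape [0.4648 0.1546 0.064 ] [0.4636 0.1124 0.064 ] [0.4529 0.1646 0.064 ] nut [0.4531 0.0506 0.018 ] [0.4457 0.0628 0.018 ]
```

```bash
python3 - <<'E'
from h import *
np.set_printoptions(precision=4,suppress=True)
def pt(n,uv):
    z=np.load(n+"0.npz"); d=z["d"]; u,v=map(int,np.round(uv)); dd=np.median(d[v-1:v+2,u-1:u+2])
    m=camera_model(n); return (m["pose"]@np.r_[np.linalg.solve(m["intrinsics"],[u,v,1.])*dd,1])[:3]
for uv in [(262,280),(200,260),(380,250),(140,360),(280,370),(330,190)]: print("side bench",pt("side",uv))
for u,v in [(447,228),(491,323),(529,405),(420,100)]: print("side pin/tube",pt("side",(200+u/4,180+v/4)))
print("mal top",pt("side",(249,316)),pt("side",(220,331)))
for uv in [(150,220),(300,260),(250,290),(200,190),(320,230)]: print("scene bench",pt("scene",uv))
for u,v in [(429,177),(535,120),(609,80),(260,225)]: print("scene pin/tube",pt("scene",(190+u/5,165+v/5)))
E
```

```text
side bench [ 0.5142 -0.0703 -0.001 ]
side bench [ 0.3859  0.0119 -0.001 ]
side bench [ 0.7798 -0.0051 -0.0005]
side bench [ 0.2932 -0.2467 -0.001 ]
side bench [ 0.5257 -0.2955 -0.0007]
side bench [ 0.7246  0.2691 -0.0013]
side pin/tube [0.6319 0.0182 0.0323]
side pin/tube [ 0.64   -0.0659  0.0318]
side pin/tube [ 0.6453 -0.1291  0.0328]
side pin/tube [0.6306 0.1093 0.0582]
mal top [ 0.4818 -0.2459  0.0778] [ 0.4323 -0.2459  0.0496]
scene bench [0.8004 0.3052 0.01  ]
scene bench [ 0.4298  0.121  -0.0006]
scene bench [0.4268 0.2641 0.0004]
scene bench [0.8674 0.1177 0.0015]
scene bench [ 0.4825  0.0032 -0.0001]
scene pin/tube [0.6278 0.0237 0.0327]
scene pin/tube [ 0.6376 -0.0616  0.0304]
scene pin/tube [ 0.6416 -0.1245  0.0318]
scene pin/tube [0.6105 0.1456 0.0601]
```

Candidates (side image): tube – the brown one on the rail at (300,207); the other brown ones at (390,172), (325,160), (355,104) and the green ones at (250,175), (178,235) are rejected. Mallet – the only one with white faces at (250,335); the hammer at (200,195) is rejected. The near pin is the one nearest the tube, at (312,237). The crops confirm these choices. First I turn and move over the mallet.

>>> arm_command:
  commands:
    - {"translation":[0,0,0],"dr":[0,0,0.88],"jaw":0}
    - {"translation":[0,0,0],"dr":[0,0,0.88],"jaw":0}
    - {"translation":[0,0,0],"dr":[0,0,0.88],"jaw":0}
    - {"translation":[0,0,0],"dr":[0,0,0.88],"jaw":0}
    - {"translation":[0.49,-0.94,0],"dr":[0,0,0],"jaw":0}
    - {"translation":[0.49,-0.94,0],"dr":[0,0,0],"jaw":0}
    - {"translation":[0.49,-0.94,0],"dr":[0,0,0],"jaw":0}
    - {"translation":[0.49,-0.94,0],"dr":[0,0,0],"jaw":0}
    - {"translation":[0.49,-0.94,0],"dr":[0,0,0],"jaw":0}
    - {"translation":[0.49,-0.94,0],"dr":[0,0,0],"jaw":0}
    - {"translation":[0.49,-0.94,0],"dr":[0,0,0],"jaw":0}
    - {"translation":[0.49,-0.94,0],"dr":[0,0,0],"jaw":0}

```text
time_s: 1.1
position: [0.3055, -0.4076, 0.2038]
tcp_rot: [[0.999, -0.045, -0.0], [-0.045, -0.999, 0.001], [-0.0, -0.001, -1.0]]
force: [-0.0, -0.2, 0.6]
opening: 0.999
```

>>> arm_command:
  commands:
    - {"translation":[0.49,-0.94,0],"dr":[0,0,0],"jaw":0}
    - {"translation":[0.49,-0.94,0],"dr":[0,0,0],"jaw":0}
    - {"translation":[0.49,-0.94,0],"dr":[0,0,0],"jaw":0}
    - {"translation":[0.49,-0.94,0],"dr":[0,0,0],"jaw":0}
    - {"translation":[0.49,-0.94,0],"dr":[0,0,0],"jaw":0}
    - {"translation":[0.49,-0.94,0],"dr":[0,0,0],"jaw":0}
    - {"translation":[0.49,-0.94,0],"dr":[0,0,0],"jaw":0}
    - {"translation":[0,0,0],"dr":[0,0,0],"jaw":0}
    - {"translation":[0,0,0],"dr":[0,0,0],"jaw":0}

```text
time_s: 1.85
position: [0.3984, -0.2474, 0.204]
tcp_rot: [[0.999, -0.042, -0.001], [-0.042, -0.999, 0.0], [-0.001, -0.0, -1.0]]
force: [-0.4, -0.4, 0.7]
opening: 1.0
```

```bash
python3 - <<'E'
from h import *
s=read_state(); print(s["time_s"],s["position"],s["tcp_rot"],s["joint_positions"])
snap("wrist","w1")
E
```

```text
1.85 [ 0.39838516 -0.24736372  0.20395252] [[ 9.99126303e-01 -4.17874747e-02 -6.60882483e-04]
 [-4.17872966e-02 -9.99126490e-01  2.81074981e-04]
 [-6.72050610e-04 -2.53212914e-04 -9.99999742e-01]] [-4.55178821e+01  1.82891230e+01  1.03784969e+02 -1.85580442e-02
  5.79639309e+01  4.68869058e+01]
```

View pics/w1.png

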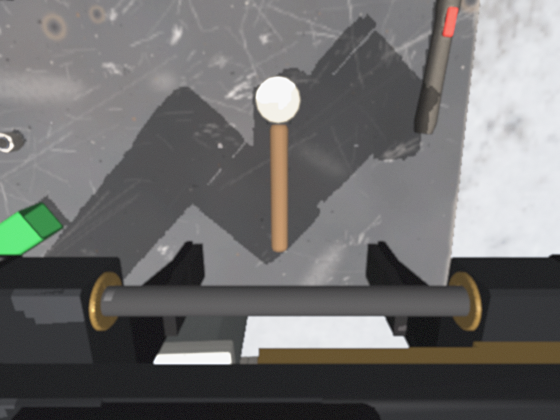

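The wrist view shows the mallet head top at (277,100), with the handle running straight down to (280,250) between the jaws. The green tube sits at far left and the nut at (10,140).

```bash
python3 - <<'E'
from h import *
np.set_printoptions(precision=4,suppress=True)
z=np.load("w1.npz"); p=z["p"].astype(int); T=z["T"]
wm=((p.min(2)>150)).astype(np.uint8); n,l,st,c=cv2.connectedComponentsWithStats(wm)
for i in range(1,n):
    if st[i,4]>300 and st[i,1]<200 and st[i,0]<350 : print("white",st[i],c[i],ray("wrist",c[i],.08,T))
om=((p[:,:,0]-p[:,:,2]>35)).astype(np.uint8); om[255:]=0; n,l,st,c=cv2.connectedComponentsWithStats(om)
for i in range(1,n):
    if st[i,4]>300: 
        ys,xs=np.where(l==i); print("wood",st[i],c[i])
        for r in [ys.min()+15,ys.max()-15]: print(r,xs[ys==r].min(),xs[ys==r].max(),ray("wrist",(xs[ys==r].mean(),r),.052,T))
        print("end", ray("wrist",(xs[ys==ys.max()].mean(),ys.max()),.052,T))
E
```

```text
white [225  72  32  28 309] [240.8803  88.7832] [ 0.4907 -0.2136  0.08  ]
white [   0   76   81   25 1530] [38.3373 87.8412] [ 0.4985 -0.0387  0.08  ]
white [ 255   76   45   47 1636] [277.3344  98.8344] [ 0.4811 -0.2447  0.08  ]
wood [442   6  17  32 379] [449.8654  21.4354]
21 444 456 [ 0.5415 -0.4012  0.052 ]
22 444 455 [ 0.5407 -0.4008  0.052 ]
end [ 0.5286 -0.4003  0.052 ]
wood [ 270  125   18  127 2142] [278.9276 186.5658]
140 270 287 [ 0.443  -0.2434  0.052 ]
236 272 287 [ 0.3414 -0.2398  0.052 ]
end [ 0.3239 -0.2379  0.052 ]
```

>>> arm_command:
  commands:
    - {"translation":[0.69,-0.12,0],"dr":[0,0,0],"jaw":0}
    - {"translation":[0.69,-0.12,0],"dr":[0,0,0],"jaw":0}
    - {"translation":[0,0,1],"dr":[0,0,0],"jaw":0}
    - {"translation":[0,0,1],"dr":[0,0,0],"jaw":0}
    - {"translation":[0,0,1],"dr":[0,0,0],"jaw":0}
    - {"translation":[0,0,1],"dr":[0,0,0],"jaw":0}
    - {"translation":[0,0,1],"dr":[0,0,0],"jaw":0}
    - {"translation":[0,0,1],"dr":[0,0,0],"jaw":0}
    - {"translation":[0,0,0.5],"dr":[0,0,0],"jaw":0}
    - {"translation":[0,0,0.5],"dr":[0,0,0],"jaw":0}
    - {"translation":[0,0,0],"dr":[0,0,0],"jaw":0}
    - {"translation":[0,0,0],"dr":[0,0,0],"jaw":0}

```text
time_s: 2.9
position: [0.4324, -0.245, 0.0285]
tcp_rot: [[0.999, -0.046, -0.001], [-0.046, -0.999, 0.001], [-0.001, -0.001, -1.0]]
force: [0.0, 0.1, -0.8]
opening: 0.997
```

>>> arm_command:
  commands:
    - {"translation":[0,0,0],"dr":[0,0,0],"jaw":1}
    - {"translation":[0,0,0],"dr":[0,0,0],"jaw":1}
    - {"translation":[0,0,0],"dr":[0,0,0],"jaw":1}
    - {"translation":[0,0,0],"dr":[0,0,0],"jaw":1}
    - {"translation":[0,0,0],"dr":[0,0,0],"jaw":1}
    - {"translation":[0,0,0],"dr":[0,0,0],"jaw":1}
    - {"translation":[0,0,0],"dr":[0,0,0],"jaw":1}
    - {"translation":[0,0,0],"dr":[0,0,0],"jaw":1}
    - {"translation":[0,0,0],"dr":[0,0,0],"jaw":1}
    - {"translation":[0,0,0],"dr":[0,0,0],"jaw":1}
    - {"translation":[0,0,0],"dr":[0,0,0],"jaw":1}
    - {"translation":[0,0,0],"dr":[0,0,0],"jaw":1}

```text
time_s: 3.9
position: [0.4327, -0.2438, 0.029]
tcp_rot: [[0.999, -0.045, -0.001], [-0.045, -0.999, 0.001], [-0.001, -0.001, -1.0]]
force: [0.1, 1.6, 0.5]
opening: 0.199
```

>>> arm_command:
  commands:
    - {"translation":[0,0,-0.5],"dr":[0,0,0],"jaw":1}
    - {"translation":[0,0,-1],"dr":[0,0,0],"jaw":1}
    - {"translation":[0,0,-1],"dr":[0,0,0],"jaw":1}
    - {"translation":[0,0,-1],"dr":[0,0,0],"jaw":1}
    - {"translation":[0,0,-1],"dr":[0,0,0],"jaw":1}
    - {"translation":[0,0,-0.5],"dr":[0,0,0],"jaw":1}
    - {"translation":[0,0,0],"dr":[0,0,0],"jaw":1}
    - {"translation":[0,0,0],"dr":[0,0,0],"jaw":1}

```text
time_s: 4.57
position: [0.4325, -0.2438, 0.1539]
tcp_rot: [[0.999, -0.045, -0.0], [-0.045, -0.999, 0.0], [-0.0, -0.0, -1.0]]
force: [-0.4, -0.2, -4.9]
opening: 0.19
```

>>> arm_command:
  commands:
    - {"translation":[0.4,-0.43,0],"dr":[0,0,0],"jaw":1}
    - {"translation":[0.81,-0.86,0],"dr":[0,0,0],"jaw":1}
    - {"translation":[0.81,-0.86,0],"dr":[0,0,0],"jaw":1}
    - {"translation":[0.81,-0.86,0],"dr":[0,0,0],"jaw":1}
    - {"translation":[0.81,-0.86,0],"dr":[0,0,0],"jaw":1}
    - {"translation":[0.81,-0.86,0],"dr":[0,0,0],"jaw":1}
    - {"translation":[0.4,-0.43,0],"dr":[0,0,0],"jaw":1}
    - {"translation":[0,0,0],"dr":[0,0,0],"jaw":1}
    - {"translation":[0,0,0],"dr":[0,0,0],"jaw":1}

```text
time_s: 5.32
position: [0.5585, -0.1198, 0.1521]
tcp_rot: [[0.999, -0.043, -0.005], [-0.043, -0.999, 0.001], [-0.005, -0.001, -1.0]]
force: [-0.3, -0.8, -4.9]
opening: 0.193
```

```bash
python3 - <<'E'
from h import *
s=read_state(); print(s["time_s"],s["position"],s["tcp_rot"],s["force"],s["moment"],s["opening"])
snap("wrist","w2"); snap("side","s2")
E
```

```text
5.3167 [ 0.55847031 -0.11975731  0.15205154] [[ 9.99078387e-01 -4.26515152e-02 -4.81914811e-03]
 [-4.26470083e-02 -9.99089667e-01  1.03418450e-03]
 [-4.85887062e-03 -8.27709138e-04 -9.99987853e-01]] [-0.31169637 -0.82088246 -4.88774239] [-0.01550786  0.1280007   0.00198077] 0.1930681916938728
```

View pics/w2.png

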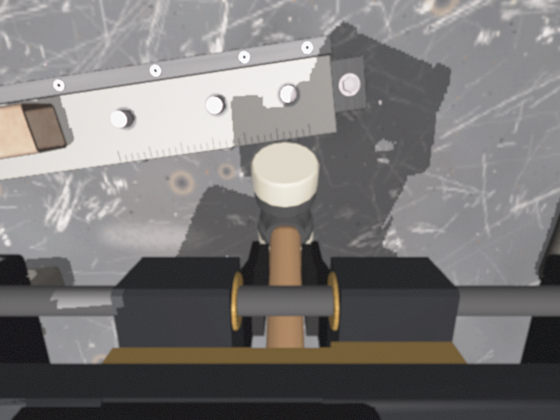

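View pics/s2.png

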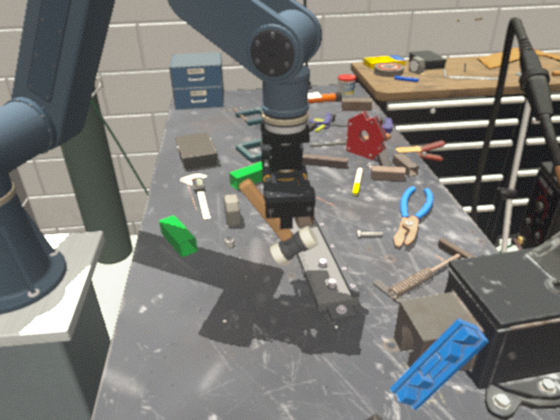

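The wrist view shows the pins at (121,118), (215,104) and (288,93), and the tube end at (45,128). Both views show the mallet drooped in the grip, with the head swung down, so I'll measure, then go back, set it down and regrip closer to the head.

```bash
python3 - <<'E'
from h import *
np.set_printoptions(precision=4,suppress=True)
z=np.load("w2.npz"); T=z["T"]; p=z["p"]; d=z["d"]
cv2.imwrite("pics/w2c.png",cv2.resize(p[30:190,0:380,::-1],None,fx=2,fy=2,interpolation=cv2.INTER_CUBIC))
for uv in [(121,118),(215,104),(288,93)]: print(ray("wrist",uv,.034,T))
print("foot",ray("wrist",(349,84),.018,T))
K=camera_model("wrist")["intrinsics"]
def P(u,v): return (T@np.r_[np.linalg.solve(K,[u,v,1.])*np.median(d[v-1:v+2,u-1:u+2]),1])[:3]
for uv in [(285,162),(285,150),(285,190),(286,240),(285,335)]: print(uv,P(*uv))
E
```

```text
[0.6304 0.0191 0.034 ]
[ 0.6386 -0.0636  0.034 ]
[ 0.645  -0.1265  0.034 ]
foot [ 0.6507 -0.181   0.018 ]
(285, 162) [ 0.6045 -0.1224  0.1414]
(285, 150) [ 0.61   -0.1226  0.1315]
(285, 190) [ 0.5918 -0.1219  0.1567]
(286, 240) [ 0.5625 -0.1213  0.1569]
(285, 335) [ 0.5353 -0.1197  0.2034]
```

View pics/w2c.png

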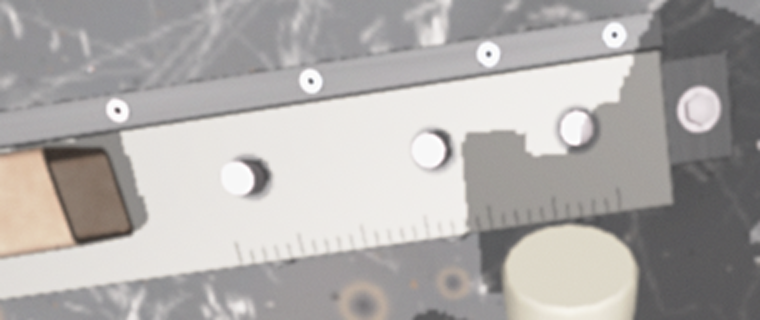

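>>> arm_command:
  commands:
    - {"translation":[-0.5,0.67,0],"dr":[0,0,0],"jaw":1}
    - {"translation":[-0.5,0.67,0],"dr":[0,0,0],"jaw":1}
    - {"translation":[-0.5,0.67,0],"dr":[0,0,0],"jaw":1}
    - {"translation":[-0.5,0.67,0],"dr":[0,0,0],"jaw":1}
    - {"translation":[-0.5,0.67,0],"dr":[0,0,0],"jaw":1}
    - {"translation":[-0.5,0.67,0],"dr":[0,0,0],"jaw":1}
    - {"translation":[-0.5,0.67,0],"dr":[0,0,0],"jaw":1}
    - {"translation":[-0.5,0.67,0],"dr":[0,0,0],"jaw":1}
    - {"translation":[0,0,0],"dr":[0,0.5,0],"jaw":1}

```text
time_s: 6.17
position: [0.4526, -0.2546, 0.1542]
tcp_rot: [[0.997, -0.048, 0.053], [-0.048, -0.999, -0.006], [0.053, 0.003, -0.999]]
force: [0.2, -0.9, -5.0]
opening: 0.189
```

>>> arm_command:
  commands:
    - {"translation":[0,0,0],"dr":[0,0.8,0],"jaw":1}
    - {"translation":[0,0,0],"dr":[0,0.8,0],"jaw":1}
    - {"translation":[0,0,0],"dr":[0,0.8,0],"jaw":1}
    - {"translation":[0,0,0],"dr":[0,0.8,0],"jaw":1}
    - {"translation":[0,0,0],"dr":[0,0.8,0],"jaw":1}
    - {"translation":[0,0,0],"dr":[0,0.8,0],"jaw":1}
    - {"translation":[0,0,0],"dr":[0,0.8,0],"jaw":1}
    - {"translation":[0,0,0],"dr":[0,0.8,0],"jaw":1}
    - {"translation":[0,0,0],"dr":[0,0,0],"jaw":1}
    - {"translation":[0,0,0],"dr":[0,0,0],"jaw":1}

```text
time_s: 7.0
position: [0.4538, -0.2454, 0.1521]
tcp_rot: [[0.829, -0.036, 0.558], [-0.04, -0.999, -0.005], [0.558, -0.018, -0.83]]
force: [-0.1, -0.4, -4.3]
opening: 0.195
```

```bash
python3 - <<'E'
from h import *
s=read_state(); print(s["time_s"],s["position"],s["tcp_rot"],s["joint_positions"],s["moment"])
p,d,T=snap("wrist","w3"); snap("side","s3")
K=camera_model("wrist")["intrinsics"]
def P(u,v): return (T@np.r_[np.linalg.solve(K,[u,v,1.])*np.median(d[v-1:v+2,u-1:u+2]),1])[:3]
for uv in [(285,150),(285,160),(285,170),(285,180),(286,240),(285,335)]: print(uv,P(*uv))
E
```

```text
7.0 [ 0.4538328  -0.24541775  0.15213748] [[ 0.8290012  -0.03648746  0.55805527]
 [-0.04040906 -0.99916916 -0.00530053]
 [ 0.55778501 -0.01815634 -0.82978686]] [-59.39760014  23.6350115  124.03696794  67.29695057  31.18129281
 -26.00964711] [ 0.02180415  0.9209817  -0.00429901]
(285, 150) [ 5.90061805e-01 -2.47942289e-01 -3.15678658e-04]
(285, 160) [ 0.50920448 -0.24787842  0.14701792]
(285, 170) [ 0.49904834 -0.24765743  0.15425273]
(285, 180) [ 0.4897801  -0.24745571  0.16085295]
(286, 240) [ 0.45537754 -0.24666039  0.1515143 ]
(285, 335) [ 0.4056516  -0.24503345  0.18947016]
```

View pics/s3.png

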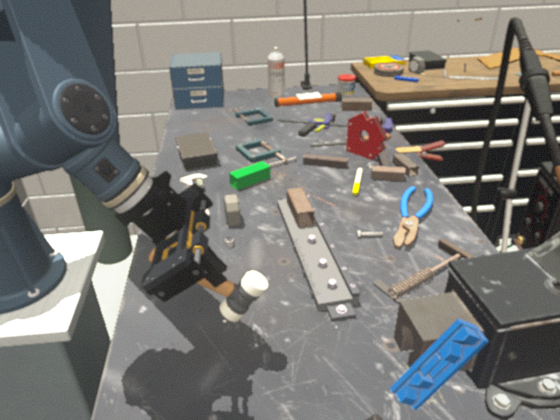

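View pics/w3.png

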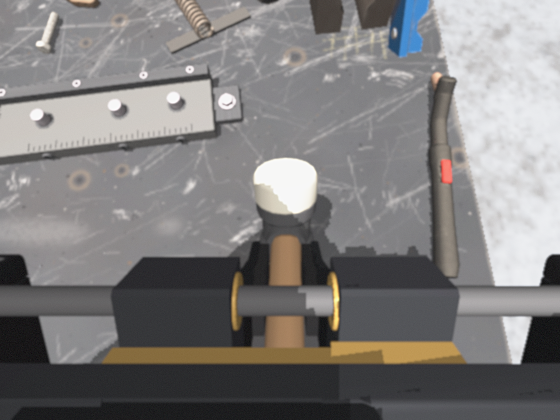

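The mallet now droops about 35° in the world frame, with the tool pitched 34°. I'll lower it onto the front edge of its face, drawing back so the bench turns it upright.

>>> arm_command:
  commands:
    - {"translation":[-0.42,0.01,0.62],"dr":[0,0,0],"jaw":1}
    - {"translation":[-0.42,0.01,0.62],"dr":[0,0,0],"jaw":1}
    - {"translation":[-0.42,0.01,0.62],"dr":[0,0,0],"jaw":1}
    - {"translation":[-0.42,0.01,0.62],"dr":[0,0,0],"jaw":1}
    - {"translation":[-0.28,0.01,0.09],"dr":[0,0,0],"jaw":1}
    - {"translation":[-0.28,0.01,0.09],"dr":[0,0,0],"jaw":1}
    - {"translation":[-0.28,0.01,0.09],"dr":[0,0,0],"jaw":1}
    - {"translation":[-0.28,0.01,0.09],"dr":[0,0,0],"jaw":1}

```text
time_s: 7.77
position: [0.4389, -0.2449, 0.0583]
tcp_rot: [[0.823, -0.034, 0.567], [-0.036, -0.999, -0.007], [0.567, -0.014, -0.824]]
force: [-18.4, 0.3, 34.4]
opening: 0.201
```

>>> arm_command:
  commands:
    - {"translation":[-0.28,0.01,0.09],"dr":[0,0,0],"jaw":1}
    - {"translation":[-0.28,0.01,0.09],"dr":[0,0,0],"jaw":1}
    - {"translation":[-0.28,0.01,0.09],"dr":[0,0,0],"jaw":1}

```text
time_s: 8.02
position: [0.4245, -0.2455, 0.0392]
tcp_rot: [[0.826, -0.033, 0.563], [-0.035, -0.999, -0.008], [0.563, -0.014, -0.826]]
force: [-6.7, 0.5, 7.4]
opening: 0.204
```

```bash
python3 - <<'E'
from h import *
s=read_state(); print(s["time_s"],s["position"],s["force"],s["moment"])
p,d,T=snap("wrist","w4"); snap("side","s4")
K=camera_model("wrist")["intrinsics"]
def P(u,v): return (T@np.r_[np.linalg.solve(K,[u,v,1.])*np.median(d[v-1:v+2,u-1:u+2]),1])[:3]
for uv in [(285,150),(285,160),(285,170),(285,180),(285,335)]: print(uv,P(*uv))
p=cv2.imread("pics/s4.png"); cv2.imwrite("pics/s4c.png",cv2.resize(p[220:400,100:320],None,fx=3,fy=3))
E
```

```text
8.0167 [ 0.4244703  -0.24554625  0.03916479] [-6.68802274  0.51306584  7.40530678] [0.07059638 0.3253514  0.01856619]
(285, 150) [ 0.46414714 -0.24800191  0.07960856]
(285, 160) [ 0.45803406 -0.24782188  0.08075669]
(285, 170) [ 0.45228413 -0.24764784  0.08151018]
(285, 180) [ 0.44664142 -0.24747908  0.08239059]
(285, 335) [ 0.3752336  -0.24491705  0.06393864]
```

View pics/s4c.png

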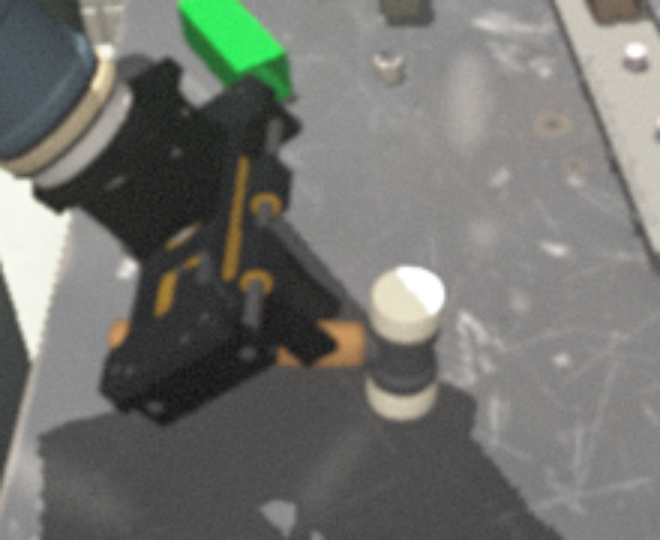

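>>> arm_command:
  commands:
    - {"translation":[-0.28,0.01,0.09],"dr":[0,0,0],"jaw":1}
    - {"translation":[-0.14,0,0.05],"dr":[0,0,0],"jaw":1}
    - {"translation":[0,0,0],"dr":[0,0,0],"jaw":1}
    - {"translation":[0,0,0],"dr":[0,0,0],"jaw":1}

```text
time_s: 8.45
position: [0.4183, -0.245, 0.0302]
tcp_rot: [[0.825, -0.033, 0.564], [-0.036, -0.999, -0.006], [0.564, -0.015, -0.826]]
force: [-5.4, 1.1, 10.5]
opening: 0.201
```

```bash
python3 - <<'E'
from h import *
s=read_state(); print(s["time_s"],s["position"],s["force"],s["moment"])
p,d,T=snap("wrist","w5")
K=camera_model("wrist")["intrinsics"]
def P(u,v): return (T@np.r_[np.linalg.solve(K,[u,v,1.])*np.median(d[v-1:v+2,u-1:u+2]),1])[:3]
for uv in [(285,150),(285,160),(285,170),(285,180),(285,335)]: print(uv,P(*uv))
E
```

```text
8.45 [ 0.41825837 -0.2450498   0.03017929] [-5.41775509  1.07090539 10.53384174] [0.15108816 0.15502088 0.13250717]
(285, 150) [ 0.45333279 -0.24753972  0.07963896]
(285, 160) [ 0.44800425 -0.24737423  0.07981293]
(285, 170) [ 0.44281214 -0.24721229  0.07993911]
(285, 180) [ 0.43807193 -0.24705104  0.07921056]
(285, 335) [ 0.36871647 -0.24440707  0.05062902]
```

>>> arm_command:
  commands:
    - {"translation":[0,0,0],"dr":[0,0,0],"jaw":0.5}
    - {"translation":[0,0,0],"dr":[0,0,0],"jaw":0.4}
    - {"translation":[0,0,0],"dr":[0,0,0],"jaw":0.4}
    - {"translation":[0,0,-0.6],"dr":[0,0,0],"jaw":0.4}
    - {"translation":[0,0,-1],"dr":[0,0,0],"jaw":0.4}
    - {"translation":[0,0,-1],"dr":[0,-0.9,0],"jaw":0.4}
    - {"translation":[0,0,-1],"dr":[0,-0.9,0],"jaw":0.4}
    - {"translation":[0,0,0],"dr":[0,-0.9,0],"jaw":0.4}
    - {"translation":[0,0,0],"dr":[0,-0.9,0],"jaw":0.4}
    - {"translation":[0,0,0],"dr":[0,-0.9,0],"jaw":0.4}
    - {"translation":[0,0,0],"dr":[0,-0.9,0],"jaw":0.4}
    - {"translation":[0,0,0],"dr":[0,-0.3,0],"jaw":0.4}

```text
time_s: 9.5
position: [0.3884, -0.2298, 0.0776]
tcp_rot: [[0.95, -0.007, 0.311], [-0.026, -0.998, 0.059], [0.31, -0.064, -0.948]]
force: [0.4, 0.2, -0.5]
opening: 0.604
```

```bash
python3 - <<'E'
from h import *
np.set_printoptions(precision=4,suppress=True)
s=read_state(); print(s["time_s"],s["position"],s["tcp_rot"],s["joint_positions"],s["force"])
p,d,T=snap("wrist","w6");p=p.astype(int)
wm=((p.min(2)>120)).astype(np.uint8); n,l,st,c=cv2.connectedComponentsWithStats(wm)
for i in range(1,n):
    if st[i,4]>500 and st[i,1]<230 : print("white",st[i],c[i],ray("wrist",c[i],.08,T))
om=((p[:,:,0]-p[:,:,2]>30)).astype(np.uint8); om[255:]=0; n,l,st,c=cv2.connectedComponentsWithStats(om)
for i in range(1,n):
    if st[i,4]>300:
        ys,xs=np.where(l==i); print("wood",st[i],c[i])
        for r in [ys.min()+10,ys.max()-10]: print(r,ray("wrist",(xs[ys==r].mean(),r),.052,T))
E
```

```text
9.5 [ 0.3884 -0.2298  0.0776] [[ 0.9502 -0.0066  0.3114]
 [-0.0263 -0.9979  0.059 ]
 [ 0.3104 -0.0642 -0.9484]] [-57.8482  29.5001 123.7751  42.405   25.9467  -5.221 ] [ 0.4345  0.2198 -0.5347]
white [     0      0    560    286 104032] [259.6856 111.2701] [ 0.4658 -0.2161  0.08  ]
wood [532   0  20  37 644] [541.4084  17.6677]
10 [ 0.5354 -0.3954  0.052 ]
26 [ 0.525  -0.3939  0.052 ]
wood [ 296  180   28   75 1976] [309.5714 217.6017]
190 [ 0.421  -0.2456  0.052 ]
244 [ 0.3853 -0.2447  0.052 ]
```

View pics/w6.png

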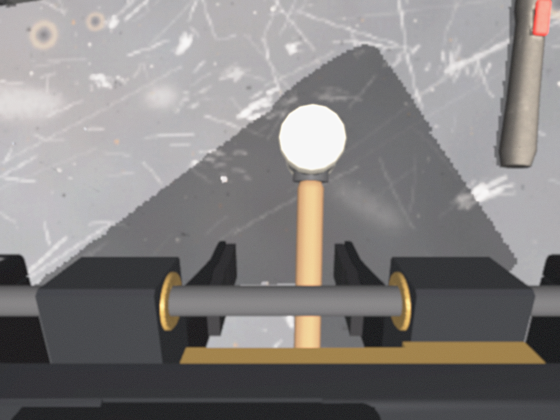

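```bash
cat >> h.py <<'E'
from scipy.spatial.transform import Rotation as Ro
def plan(pos,az,pitch=0):
    s=read_state(); R=np.array(s["tcp_rot"]); a=np.radians(az)
    D=np.array([[np.cos(a),np.sin(a),0],[np.sin(a),-np.cos(a),0],[0,0,-1.]])@Ro.from_euler("y",pitch,degrees=True).as_matrix()
    rv=Ro.from_matrix(R.T@D).as_rotvec(degrees=True)
    dp=np.array(pos)-s["position"]
    print("t",s["time_s"],"pos",s["position"],"dr units",rv/6,"shift(now axes)",R.T@dp/.025,"shift(goal axes)",D.T@dp/.025)
E
python3 - <<'E'
from h import *
np.set_printoptions(precision=3,suppress=True)
T=np.load("w6.npz")["T"]; print(ray("wrist",(312,137),.08,T))
plan([.425,-.247,.12],-1.8)
E
```

```text
[ 0.45  -0.247  0.08 ]
t 9.55 pos [ 0.389 -0.23   0.078] dr units [-0.634 -3.018  0.146] shift(now axes) [ 1.894  0.55  -1.188] shift(goal axes) [ 1.446  0.62  -1.681]
```

>>> arm_command:
  commands:
    - {"translation":[0,0.14,-0.9],"dr":[-0.16,-0.5,0.04],"jaw":0.4}
    - {"translation":[0.1,0.14,-0.9],"dr":[-0.16,-0.5,0.04],"jaw":0.4}
    - {"translation":[0.3,0.14,0],"dr":[-0.16,-0.5,0.04],"jaw":0.4}
    - {"translation":[0.3,0.14,0],"dr":[-0.16,-0.5,0.04],"jaw":0.4}
    - {"translation":[0.3,0,0],"dr":[0,-0.5,0],"jaw":0.4}
    - {"translation":[0,0,0],"dr":[0,-0.5,0],"jaw":0.4}
    - {"translation":[0,0,0],"dr":[0,0,0],"jaw":0.4}
    - {"translation":[0,0,0],"dr":[0,0,0],"jaw":0.4}

```text
time_s: 10.22
position: [0.4029, -0.2425, 0.1144]
tcp_rot: [[0.999, -0.03, 0.03], [-0.031, -0.999, 0.016], [0.03, -0.017, -0.999]]
force: [-0.3, 0.6, -0.5]
opening: 0.599
```

```bash
python3 - <<'E'
from h import *
np.set_printoptions(precision=4,suppress=True)
s=read_state(); print(s["tcp_rot"],s["joint_positions"],s["force"])
p,d,T=snap("wrist","w7");p=p.astype(int)
wm=((p.min(2)>200)).astype(np.uint8); n,l,st,c=cv2.connectedComponentsWithStats(wm)
for i in range(1,n):
    if st[i,4]>500 and st[i,1]<230 : print("white",st[i],c[i],ray("wrist",c[i],.08,T))
om=((p[:,:,0]-p[:,:,2]>30)).astype(np.uint8); om[255:]=0; n,l,st,c=cv2.connectedComponentsWithStats(om)
for i in range(1,n):
    if st[i,4]>300:
        ys,xs=np.where(l==i); print("wood",st[i],c[i])
        for r in [ys.min()+10,ys.max()-10]: print(r,ray("wrist",(xs[ys==r].mean(),r),.052,T))
plan([.415,-.246,.029],-1.8)
E
```

```text
[[ 0.9991 -0.0304  0.0302]
 [-0.0309 -0.9994  0.0159]
 [ 0.0297 -0.0168 -0.9994]] [-46.0292  26.5749 109.7222   2.7399  43.189   43.7367] [-0.2888  0.5559 -0.489 ]
white [ 507    0   53  286 8512] [540.5976 167.6131] [ 0.4379 -0.409   0.08  ]
white [ 261  125   57   58 2594] [289.0035 153.7803] [ 0.4511 -0.2467  0.08  ]
wood [505   0  22  28 446] [515.3946  13.1233]
10 [ 0.5371 -0.3965  0.052 ]
17 [ 0.533  -0.3962  0.052 ]
wood [ 278  182   23   73 1625] [289.12   218.1452]
192 [ 0.4194 -0.2457  0.052 ]
244 [ 0.3774 -0.245   0.052 ]
t 10.2667 pos [ 0.4019 -0.2422  0.1142] dr units [-0.1682 -0.2725 -0.0026] shift(now axes) [0.4304 0.1972 3.4186] shift(goal axes) [0.5277 0.1372 3.4078]
```

View pics/w7.png

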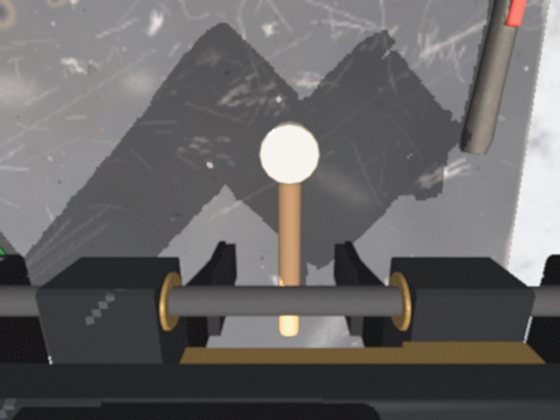

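The head top is at (289,154) and the mallet is upright, axis at (0.451, -0.247). I'll grip about 36 mm from the axis this time, then lift gently.

>>> arm_command:
  commands:
    - {"translation":[0.53,0.14,0],"dr":[-0.17,-0.27,0],"jaw":0.4}
    - {"translation":[0,0,0.8],"dr":[0,0,0],"jaw":0.4}
    - {"translation":[0,0,0.8],"dr":[0,0,0],"jaw":0.4}
    - {"translation":[0,0,0.8],"dr":[0,0,0],"jaw":0.4}
    - {"translation":[0,0,0.5],"dr":[0,0,0],"jaw":0.4}
    - {"translation":[0,0,0.5],"dr":[0,0,0],"jaw":0.4}
    - {"translation":[0,0,0],"dr":[0,0,0],"jaw":0.4}
    - {"translation":[0,0,0],"dr":[0,0,0],"jaw":1}
    - {"translation":[0,0,0],"dr":[0,0,0],"jaw":1}
    - {"translation":[0,0,0],"dr":[0,0,0],"jaw":1}
    - {"translation":[0,0,0],"dr":[0,0,0],"jaw":1}
    - {"translation":[0,0,0],"dr":[0,0,0],"jaw":1}

```text
time_s: 11.27
position: [0.4157, -0.2474, 0.0306]
tcp_rot: [[0.999, -0.032, 0.001], [-0.032, -0.999, -0.003], [0.001, 0.003, -1.0]]
force: [-0.1, -0.3, -0.1]
opening: 0.303
```

>>> arm_command:
  commands:
    - {"translation":[0,0,0],"dr":[0,0,0],"jaw":1}
    - {"translation":[0,0,0],"dr":[0,0,0],"jaw":1}
    - {"translation":[0,0,-0.1],"dr":[0,0,0],"jaw":1}
    - {"translation":[0,0,-0.2],"dr":[0,0,0],"jaw":1}
    - {"translation":[0,0,-0.2],"dr":[0,0,0],"jaw":1}
    - {"translation":[0,0,-0.2],"dr":[0,0,0],"jaw":1}
    - {"translation":[0,0,-0.2],"dr":[0,0,0],"jaw":1}
    - {"translation":[0,0,-0.1],"dr":[0,0,0],"jaw":1}

```text
time_s: 11.93
position: [0.4156, -0.2472, 0.0556]
tcp_rot: [[0.999, -0.032, 0.0], [-0.032, -0.999, -0.003], [0.001, 0.003, -1.0]]
force: [-0.2, 0.8, -4.3]
opening: 0.196
```

```bash
cat >> h.py <<'E'
def tilt(f,u=285,lo=120,hi=175):
    "slope of the mallet's top face along the column u, from depth"
    p,d,T=snap("wrist",f); K=camera_model("wrist")["intrinsics"]
    hw=p[:,u].min(1)>140; vs=[v for v in range(90,235) if hw[v] and d[v,u]>0]
    P=np.array([(T@np.r_[np.linalg.solve(K,[u,v,1.])*d[v,u],1])[:3] for v in vs]); P=P[(P[:,2]>.06)]
    k=np.polyfit(P[:,0],P[:,2],1); print("face slope deg",np.degrees(np.arctan(k[0])),"x",P[:,0].min(),P[:,0].max(),"z",P[:,2].mean(),"n",len(P), "resid",np.std(P[:,2]-np.polyval(k,P[:,0])))
E
python3 - <<'E'
from h import *
s=read_state(); print(s["time_s"],s["position"],s["force"],s["moment"],s["opening"])
tilt("w8"); tilt("w8b")
E
```

```text
11.9333 [ 0.41561119 -0.24722865  0.05561473] [-0.18228818  0.81224616 -4.31797638] [0.03737108 0.13362683 0.02783271] 0.19621358987188442
face slope deg -6.99693271511613 x 0.4404686608530673 0.4710356194114269 z 0.10257467652940327 n 75 resid 0.0021862056473701996
face slope deg -6.9182105458395124 x 0.44085196124119036 0.47108221568393255 z 0.10289945863624882 n 77 resid 0.0023068052001812816
```

View pics/w8b.png

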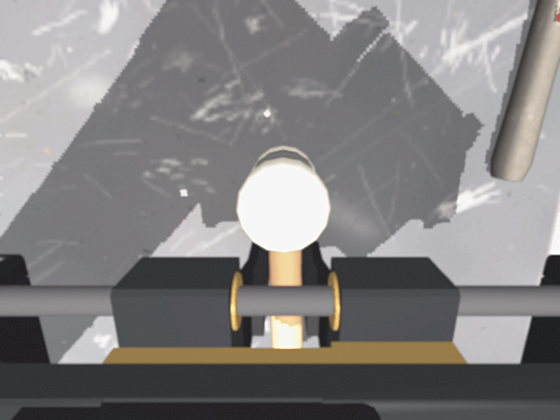

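```bash
cat >> h.py <<'E'
def tilt2(f,u,v0,v1):
    z=np.load(f+".npz"); d=z["d"];T=z["T"]; K=camera_model("wrist")["intrinsics"]
    P=np.array([(T@np.r_[np.linalg.solve(K,[uu,v,1.])*d[v,uu],1])[:3] for v in range(v0,v1) for uu in range(u-8,u+9) if d[v,uu]>0])
    A=np.c_[P[:,:2],np.ones(len(P))]; k=np.linalg.lstsq(A,P[:,2],rcond=None)[0]; r=P[:,2]-A@k
    g=abs(r)<.004; k=np.linalg.lstsq(A[g],P[g,2],rcond=None)[0]
    print("pitch deg",np.degrees(np.arctan(k[0])),"roll",np.degrees(np.arctan(k[1])),"x",P[g,0].min(),P[g,0].max(),"y",P[g,1].mean(),"z",P[g,2].mean(),"n",g.sum(),len(P))
E
python3 - <<'E'
from h import *
for f in ["w8","w8b"]: tilt2(f,283,172,240)
E
```

```text
pitch deg -2.02407831604875 roll -0.6210457657980617 x 0.43785671561622314 0.4673426897102299 y -0.24823311049947164 z 0.10334858195634 n 1154 1154
pitch deg -1.7334209108606373 roll -0.1412627159422557 x 0.4380533570689214 0.4676074478279229 y -0.24837743211003824 z 0.10371908219428969 n 1152 1152
```

The mallet is held level this time (about 2° droop, unchanged over two readings). I'll carry it gently over the near pin.

>>> arm_command:
  commands:
    - {"translation":[0.13,-0.21,-0.15],"dr":[0,0,0],"jaw":1}
    - {"translation":[0.27,-0.43,-0.2],"dr":[0,0,0],"jaw":1}
    - {"translation":[0.4,-0.64,-0.25],"dr":[0,0,0],"jaw":1}
    - {"translation":[0.4,-0.64,-0.25],"dr":[0,0,0],"jaw":1}
    - {"translation":[0.4,-0.64,-0.25],"dr":[0,0,0],"jaw":1}
    - {"translation":[0.4,-0.64,-0.25],"dr":[0,0,0],"jaw":1}
    - {"translation":[0.4,-0.64,-0.25],"dr":[0,0,0],"jaw":1}
    - {"translation":[0.4,-0.64,-0.25],"dr":[0,0,0],"jaw":1}
    - {"translation":[0.4,-0.64,-0.25],"dr":[0,0,0],"jaw":1}
    - {"translation":[0.4,-0.64,-0.25],"dr":[0,0,0],"jaw":1}
    - {"translation":[0.4,-0.64,-0.25],"dr":[0,0,0],"jaw":1}
    - {"translation":[0.4,-0.64,-0.2],"dr":[0,0,0],"jaw":1}

```text
time_s: 13.03
position: [0.531, -0.073, 0.1247]
tcp_rot: [[0.999, -0.032, -0.001], [-0.032, -0.999, -0.001], [-0.001, 0.001, -1.0]]
force: [0.9, 0.9, -4.7]
opening: 0.194
```

>>> arm_command:
  commands:
    - {"translation":[0.4,-0.64,0],"dr":[0,0,0],"jaw":1}
    - {"translation":[0.4,-0.64,0],"dr":[0,0,0],"jaw":1}
    - {"translation":[0.4,-0.64,0],"dr":[0,0,0],"jaw":1}
    - {"translation":[0.4,-0.64,0],"dr":[0,0,0],"jaw":1}
    - {"translation":[0.4,-0.64,0],"dr":[0,0,0],"jaw":1}
    - {"translation":[0.27,-0.43,0],"dr":[0,0,0],"jaw":1}
    - {"translation":[0.13,-0.21,0],"dr":[0,0,0],"jaw":1}
    - {"translation":[0,0,0],"dr":[0,0,0],"jaw":1}
    - {"translation":[0,0,0],"dr":[0,0,0],"jaw":1}

```text
time_s: 13.78
position: [0.5933, 0.0193, 0.124]
tcp_rot: [[0.999, -0.032, -0.002], [-0.032, -0.999, -0.002], [-0.002, 0.002, -1.0]]
force: [-1.4, -0.8, -6.0]
opening: 0.197
```

```bash
python3 - <<'E'
from h import *
np.set_printoptions(precision=4,suppress=True)
s=read_state(); print(s["time_s"],s["position"],s["tcp_rot"][:,2],s["force"],s["moment"],s["opening"])
snap("wrist","w9"); tilt2("w9",283,172,240); snap("side","s9")
plan([.5935,.020,.13],-1.8)
p=cv2.imread("pics/s9.png"); cv2.imwrite("pics/s9c.png",cv2.resize(p[160:320,200:400],None,fx=4,fy=4))
E
```

```text
13.7833 [0.5933 0.0193 0.124 ] [-0.0018 -0.0022 -1.    ] [-1.3979 -0.8051 -5.9962] [-0.0358  0.1691 -0.0079] 0.19653804585672727
pitch deg -1.9292604438337 roll 0.376680596796063 x 0.6157340244401268 0.6452959363335807 y 0.01833869953980372 z 0.17157353137460646 n 1150 1150
t 13.8833 pos [0.5932 0.0187 0.1241] dr units [ 0.0208  0.0157 -0.0168] shift(now axes) [ 0.01   -0.0509 -0.2366] shift(goal axes) [ 0.0104 -0.0514 -0.2365]
```

View pics/w9.png

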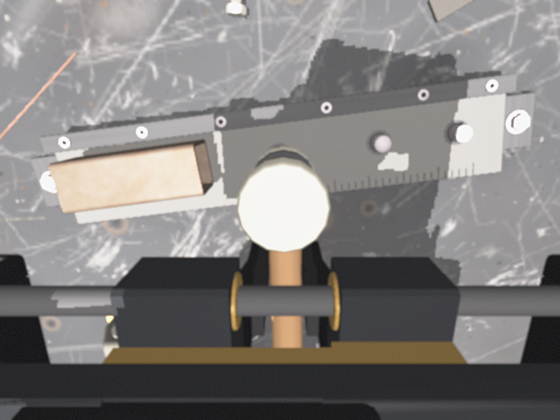

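View pics/s9c.png

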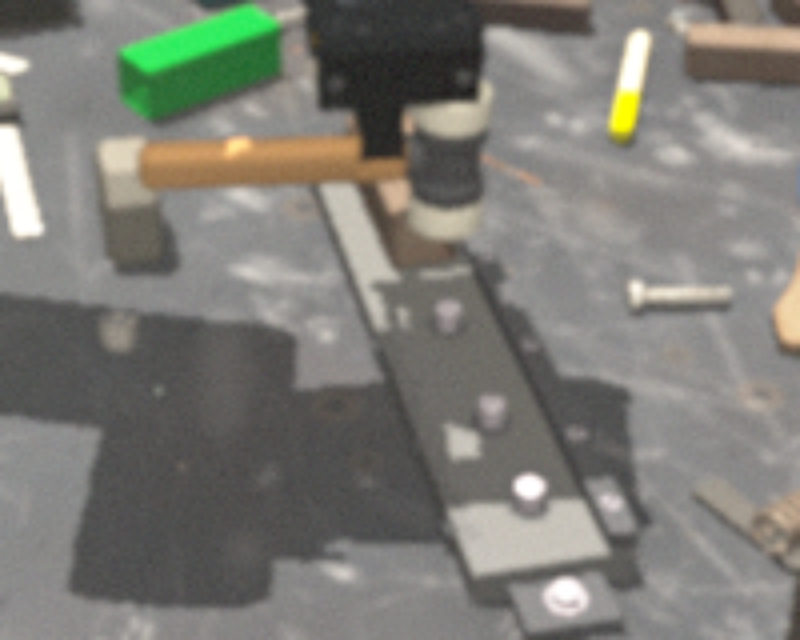

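```bash
python3 - <<'E'
from h import *
np.set_printoptions(precision=4,suppress=True)
z=np.load("w9.npz");T=z["T"]
a=ray("wrist",(382,143),.034,T);b=ray("wrist",(461,131),.034,T);print(a,b,np.linalg.norm(a-b)); u=(a-b)/np.linalg.norm(a-b); print("near",a+u*.085,b+u*.15,"angle",np.degrees(np.arctan2(-u[0],u[1])))
print("fence screws",[ray("wrist",q,.032,T) for q in [(64,143),(492,85)]])
print("feet",ray("wrist",(50,181),.018,T),ray("wrist",(517,122),.018,T))
print("tube top corners",[ray("wrist",q,.06,T) for q in [(50,166),(65,211),(192,144),(205,193)]])
E
```

```text
[ 0.6391 -0.0609  0.034 ] [ 0.6466 -0.1232  0.034 ] 0.06273426502596179
near [0.6289 0.0235 0.034 ] [0.6286 0.0257 0.034 ] angle 6.90290602939365
fence screws [array([0.6467, 0.1955, 0.032 ]), array([ 0.6806, -0.1438,  0.032 ])]
feet [0.613  0.2244 0.018 ] [ 0.6511 -0.1773  0.018 ]
tube top corners [array([0.6328, 0.1912, 0.06  ]), array([0.5977, 0.1879, 0.06  ]), array([0.6457, 0.0844, 0.06  ]), array([0.6087, 0.0787, 0.06  ])]
```

>>> arm_command:
  commands:
    - {"translation":[0.01,-0.15,0],"dr":[0,0,0],"jaw":1}
    - {"translation":[0,0,0],"dr":[0,0,0],"jaw":1}
    - {"translation":[0,0,0],"dr":[0,0,0],"jaw":1}
    - {"translation":[0,0,1],"dr":[0,0,0],"jaw":1}
    - {"translation":[0,0,1],"dr":[0,0,0],"jaw":1}
    - {"translation":[0,0,1],"dr":[0,0,0],"jaw":1}
    - {"translation":[0,0,0],"dr":[0,0,0],"jaw":1}

```text
time_s: 14.47
position: [0.5923, 0.023, 0.0464]
tcp_rot: [[0.999, -0.033, -0.006], [-0.033, -0.999, -0.001], [-0.006, 0.001, -1.0]]
force: [0.1, 0.3, -5.2]
opening: 0.199
```

>>> arm_command:
  commands:
    - {"translation":[0,0,-0.3],"dr":[0,0,0],"jaw":1}
    - {"translation":[0,0,-0.5],"dr":[0,0,0],"jaw":1}
    - {"translation":[0,0,-0.6],"dr":[0,0,0],"jaw":1}
    - {"translation":[0,0,-0.6],"dr":[0,0,0],"jaw":1}
    - {"translation":[0,0,-0.6],"dr":[0,0,0],"jaw":1}
    - {"translation":[0,0,-0.4],"dr":[0,0,0],"jaw":1}
    - {"translation":[0,0,0],"dr":[0,0,0],"jaw":1}

```text
time_s: 15.05
position: [0.5972, 0.0228, 0.1284]
tcp_rot: [[0.999, -0.032, 0.008], [-0.032, -0.999, -0.003], [0.008, 0.003, -1.0]]
force: [-0.8, -0.1, -4.5]
opening: 0.201
```

```bash
python3 - <<'E'
from h import *
np.set_printoptions(precision=4,suppress=True)
s=read_state(); print(s["time_s"],s["position"],s["tcp_rot"][:,2],s["force"],s["moment"],s["opening"])
snap("wrist","w10"); tilt2("w10",283,172,240); snap("side","s10")
p=cv2.imread("pics/s10.png"); cv2.imwrite("pics/s10c.png",cv2.resize(p[160:320,200:400],None,fx=4,fy=4))
E
```

```text
15.05 [0.5972 0.0228 0.1284] [ 0.0079 -0.0031 -1.    ] [-0.7851 -0.1004 -4.5031] [ 0.0519  0.122  -0.0143] 0.20119446347273745
pitch deg 1.117102458432185 roll -0.16512527427086984 x 0.6213476781167961 0.6477581739010901 y 0.02172870069395514 z 0.18303816983078555 n 1086 1151
```

View pics/s10c.png

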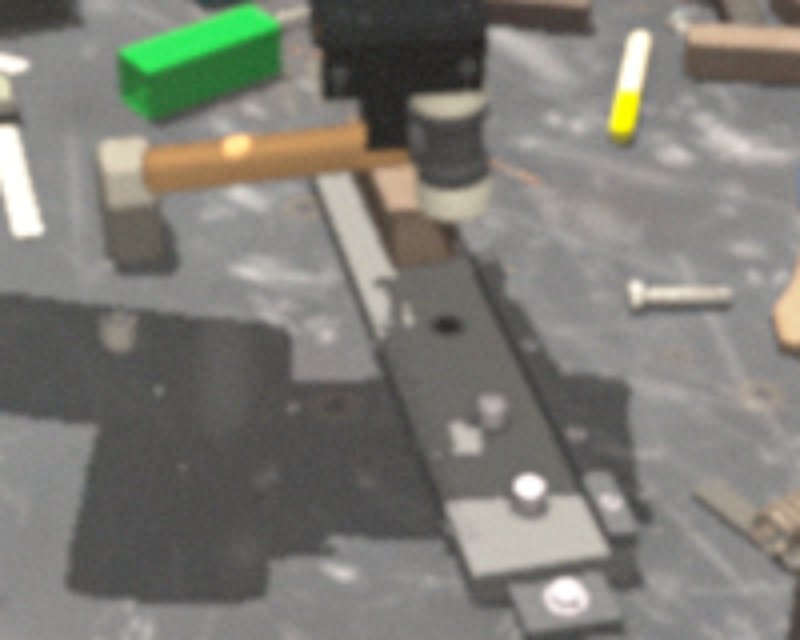

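The side view shows the near pin flush (dark spot at crop (447,325)) and the other two still up. The mallet now tips slightly head-up in the grip, so I'll measure that before standing it down.

```bash
python3 - <<'E'
from h import *
z=np.load("w10.npz"); d=z["d"];T=z["T"];K=camera_model("wrist")["intrinsics"]
for u in (283,):
  for v in list(range(150,262,8))+[330,340]: 
    q=(T@np.r_[np.linalg.solve(K,[u,v,1.])*d[v,u],1])[:3]; print(v,z["p"][v,u],q.round(4))
E
```

```text
150 [136 131 123] [0.6509 0.0215 0.1233]
158 [93 92 94] [0.6481 0.0215 0.1345]
166 [67 66 67] [0.6483 0.0214 0.1608]
174 [176 170 157] [0.6477 0.0214 0.1766]
182 [240 237 225] [0.6461 0.0214 0.1845]
190 [246 245 240] [0.6428 0.0215 0.1837]
198 [246 245 240] [0.6398 0.0216 0.1845]
206 [246 245 240] [0.6363 0.0217 0.1837]
214 [246 244 239] [0.633  0.0218 0.1836]
222 [246 244 239] [0.6295 0.0219 0.1832]
230 [246 244 239] [0.6257 0.0221 0.1823]
238 [245 244 238] [0.6225 0.0222 0.1829]
246 [245 244 238] [0.6182 0.0223 0.1812]
254 [245 244 237] [0.6153 0.0224 0.1826]
330 [215 169 124] [0.5542 0.0245 0.1504]
340 [216 170 124] [0.5473 0.0247 0.15  ]
```

View pics/w10.png

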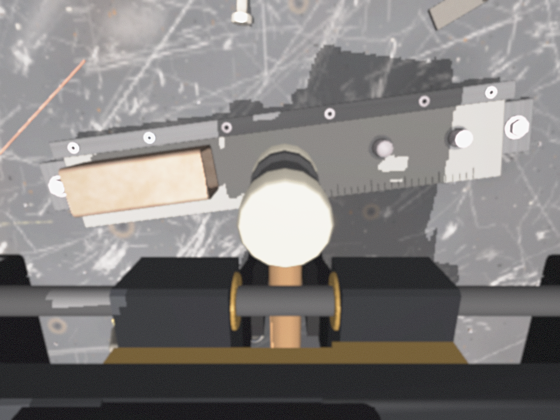

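>>> arm_command:
  commands:
    - {"translation":[-0.13,0.22,0],"dr":[0,0,0],"jaw":1}
    - {"translation":[-0.27,0.43,0],"dr":[0,0,0],"jaw":1}
    - {"translation":[-0.41,0.65,0],"dr":[0,0,0],"jaw":1}
    - {"translation":[-0.41,0.65,0],"dr":[0,0,0],"jaw":1}
    - {"translation":[-0.41,0.65,0],"dr":[0,0,0],"jaw":1}
    - {"translation":[-0.41,0.65,0],"dr":[0,0,0],"jaw":1}
    - {"translation":[-0.41,0.65,0],"dr":[0,0,0],"jaw":1}
    - {"translation":[-0.41,0.65,0],"dr":[0,0,0],"jaw":1}
    - {"translation":[-0.41,0.65,0],"dr":[0,0,0],"jaw":1}
    - {"translation":[-0.41,0.65,0],"dr":[0,0,0],"jaw":1}
    - {"translation":[-0.41,0.65,0],"dr":[0,0,0],"jaw":1}
    - {"translation":[-0.41,0.65,0],"dr":[0,0,0],"jaw":1}

```text
time_s: 16.15
position: [0.4742, -0.1529, 0.1239]
tcp_rot: [[0.999, -0.033, -0.002], [-0.033, -0.999, -0.001], [-0.002, 0.001, -1.0]]
force: [0.2, -0.6, -4.3]
opening: 0.199
```

>>> arm_command:
  commands:
    - {"translation":[-0.41,0.65,0],"dr":[0,0,0],"jaw":1}
    - {"translation":[-0.41,0.65,0],"dr":[0,0,0],"jaw":1}
    - {"translation":[-0.41,0.65,0],"dr":[0,0,0],"jaw":1}
    - {"translation":[-0.41,0.65,0],"dr":[0,0,0],"jaw":1}
    - {"translation":[-0.41,0.65,0],"dr":[0,0,0],"jaw":1}
    - {"translation":[-0.27,0.43,0],"dr":[0,0,0],"jaw":1}
    - {"translation":[-0.13,0.22,0],"dr":[0,-0.4,0],"jaw":1}
    - {"translation":[0,0,0.5],"dr":[0,-0.3,0],"jaw":1}
    - {"translation":[0,0,0.8],"dr":[0,-0.2,0],"jaw":1}
    - {"translation":[0,0,0.8],"dr":[0,0,0],"jaw":1}
    - {"translation":[0,0,0.5],"dr":[0,0,0],"jaw":1}
    - {"translation":[0,0,0],"dr":[0,0,0],"jaw":1}

```text
time_s: 17.15
position: [0.4039, -0.246, 0.0574]
tcp_rot: [[0.994, -0.033, -0.1], [-0.033, -0.999, 0.006], [-0.1, -0.003, -0.995]]
force: [-0.8, 1.0, -4.9]
opening: 0.204
```

```bash
python3 - <<'E'
from h import *
np.set_printoptions(precision=4,suppress=True)
s=read_state(); print(s["time_s"],s["position"],s["tcp_rot"][:,2],s["force"],s["moment"],s["opening"])
snap("wrist","w11"); tilt2("w11",285,190,245)
E
```

```text
17.15 [ 0.4039 -0.246   0.0574] [-0.0999  0.006  -0.995 ] [-0.7968  1.0464 -4.9049] [ 0.0634 -0.0028 -0.001 ] 0.20434582336438856
pitch deg -2.358772516894915 roll 1.7620058283990414 x 0.4313732002893768 0.455423286209876 y -0.24825253781997406 z 0.10783398206420147 n 931 931
```

>>> arm_command:
  commands:
    - {"translation":[0.03,0,0.35],"dr":[0,0,0],"jaw":1}
    - {"translation":[0.03,0,0.35],"dr":[0,0,0],"jaw":1}
    - {"translation":[0.02,0,0.25],"dr":[0,0,0],"jaw":1}
    - {"translation":[0.01,0,0.15],"dr":[0,0,0],"jaw":1}
    - {"translation":[0,0,0],"dr":[0,0,0],"jaw":1}
    - {"translation":[0,0,0],"dr":[0,0,0],"jaw":1}

```text
time_s: 17.7
position: [0.4065, -0.2472, 0.0324]
tcp_rot: [[0.995, -0.032, -0.094], [-0.032, -0.999, 0.001], [-0.094, 0.002, -0.996]]
force: [-0.8, 0.1, -4.6]
opening: 0.2
```

```bash
python3 - <<'E'
from h import *
np.set_printoptions(precision=4,suppress=True)
s=read_state(); print(s["time_s"],s["position"],s["tcp_rot"][:,2],s["force"],s["moment"],s["opening"])
snap("wrist","w12"); tilt2("w12",285,190,245)
E
```

```text
17.7 [ 0.4065 -0.2472  0.0324] [-0.0944  0.0013 -0.9955] [-0.7564  0.0924 -4.5913] [ 0.0449 -0.0386  0.0025] 0.2001967187291854
pitch deg -1.63035919005707 roll 0.3396788431067731 x 0.43368234333313266 0.4579495680814357 y -0.24922257070522796 z 0.0830000114788417 n 932 932
```

Still about 3 mm of gap, so I'll lower a little more, then open.

>>> arm_command:
  commands:
    - {"translation":[0.01,0,0.1],"dr":[0,0,0],"jaw":1}
    - {"translation":[0,0,0.05],"dr":[0,0,0],"jaw":1}
    - {"translation":[0,0,0],"dr":[0,0,0],"jaw":1}

```text
time_s: 18.0
position: [0.4066, -0.2475, 0.0288]
tcp_rot: [[0.995, -0.032, -0.094], [-0.032, -0.999, 0.001], [-0.094, 0.002, -0.996]]
force: [-0.1, 0.2, -3.1]
opening: 0.201
```

>>> arm_command:
  commands:
    - {"translation":[0,0,0],"dr":[0,0,0],"jaw":0.6}
    - {"translation":[0,0,0],"dr":[0,0,0],"jaw":0.4}
    - {"translation":[0,0,0],"dr":[0,0,0],"jaw":0.4}
    - {"translation":[0,0,0],"dr":[0,0,0],"jaw":0.4}

```text
time_s: 18.33
position: [0.4068, -0.2476, 0.0291]
tcp_rot: [[0.995, -0.032, -0.093], [-0.033, -0.999, 0.0], [-0.093, 0.003, -0.996]]
force: [-0.5, -0.3, -0.1]
opening: 0.42
```

```bash
python3 - <<'E'
from h import *
np.set_printoptions(precision=4,suppress=True)
s=read_state(); print(s["time_s"],s["position"],s["tcp_rot"][:,2],s["force"],s["moment"],s["opening"])
snap("wrist","w13"); tilt2("w13",285,190,245)
E
```

```text
18.3333 [ 0.4068 -0.2476  0.0291] [-0.0933  0.0004 -0.9956] [-0.5478 -0.3316 -0.0745] [ 0.0665 -0.0518 -0.0005] 0.4201691544364445
pitch deg 0.29215314642024615 roll -0.7977231188508735 x 0.4333010992509386 0.45825375167040144 y -0.24952370894399326 z 0.07956325673962977 n 933 933
```

View pics/w13.png

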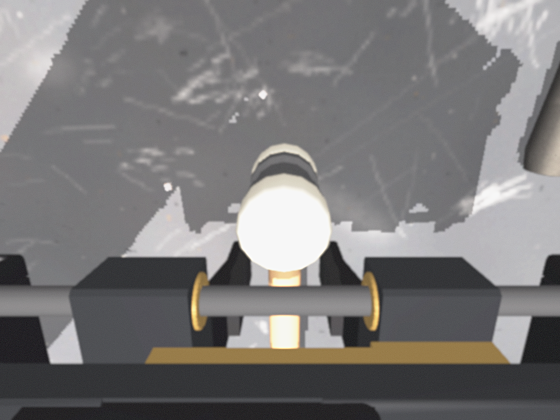

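The mallet stands upright (top face 79.6 mm high, 0.3° tilt) and is released. I'll rise, turn and go round to the tube's outer end.

>>> arm_command:
  commands:
    - {"translation":[0,0,0],"dr":[0,0,0],"jaw":0.4}
    - {"translation":[0,0,-0.6],"dr":[0,0,0],"jaw":0.4}
    - {"translation":[0,0,-1],"dr":[0,0,0],"jaw":0.4}
    - {"translation":[0,0,-1],"dr":[0,0,0],"jaw":0.4}
    - {"translation":[0,0,-1],"dr":[0,0.45,0],"jaw":0.4}
    - {"translation":[0,0,-1],"dr":[0,0.45,0],"jaw":0.4}
    - {"translation":[0,0,-1],"dr":[0,0,-0.96],"jaw":0.4}
    - {"translation":[0,0,-1],"dr":[0,0,-0.96],"jaw":0.4}
    - {"translation":[0,0,0],"dr":[0,0,-0.96],"jaw":0.4}
    - {"translation":[0,0,0],"dr":[0,0,-0.96],"jaw":0.4}
    - {"translation":[0,0,0],"dr":[0,0,-0.96],"jaw":0.4}
    - {"translation":[0,0,0],"dr":[0,0,-0.96],"jaw":0.4}

```text
time_s: 19.38
position: [0.4159, -0.2472, 0.1937]
tcp_rot: [[0.839, 0.544, 0.0], [0.544, -0.839, -0.002], [-0.001, 0.002, -1.0]]
force: [0.1, 0.5, -0.1]
opening: 0.604
```

>>> arm_command:
  commands:
    - {"translation":[0,0,0],"dr":[0,0,-0.96],"jaw":0.6}
    - {"translation":[0,0,0],"dr":[0,0,-0.96],"jaw":0.6}
    - {"translation":[0,0,0],"dr":[0,0,-0.96],"jaw":0.6}
    - {"translation":[0,0,0],"dr":[0,0,-0.96],"jaw":0.6}
    - {"translation":[0,0,0],"dr":[0,0,-0.96],"jaw":0.6}
    - {"translation":[0,0,0],"dr":[0,0,-0.96],"jaw":0.6}
    - {"translation":[0,0,0],"dr":[0,0,-0.96],"jaw":0.6}
    - {"translation":[0,0,0],"dr":[0,0,-0.96],"jaw":0.6}
    - {"translation":[0,0,0],"dr":[0,0,-0.96],"jaw":0.6}
    - {"translation":[0,0,0],"dr":[0,0,-0.96],"jaw":0.6}
    - {"translation":[0,0,0],"dr":[0,0,-0.96],"jaw":0.6}
    - {"translation":[0,0,0],"dr":[0,0,0],"jaw":0.6}

```text
time_s: 20.38
position: [0.4159, -0.2471, 0.1933]
tcp_rot: [[-0.107, 0.994, -0.0], [0.994, 0.107, -0.002], [-0.002, -0.001, -1.0]]
force: [0.8, 0.5, -0.4]
opening: 0.4
```

```bash
python3 - <<'E'
from h import *
np.set_printoptions(precision=3,suppress=True)
print(read_state()["joint_positions"]); plan([.605,.28,.2],95.7)
E
```

```text
[-43.929  20.278 102.631  -0.103  57.034 -50.029]
t 20.3833 pos [ 0.416 -0.247  0.193] dr units [-0.005  0.017  0.076] shift(now axes) [20.152  9.783 -0.308] shift(goal axes) [20.23   9.622 -0.268]
```

>>> arm_command:
  commands:
    - {"translation":[0.96,0.46,0],"dr":[0,0,0.08],"jaw":0.6}
    - {"translation":[0.96,0.46,0],"dr":[0,0,0],"jaw":0.6}
    - {"translation":[0.96,0.46,0],"dr":[0,0,0],"jaw":0.6}
    - {"translation":[0.96,0.46,0],"dr":[0,0,0],"jaw":0.6}
    - {"translation":[0.96,0.46,0],"dr":[0,0,0],"jaw":0.6}
    - {"translation":[0.96,0.46,0],"dr":[0,0,0],"jaw":0.6}
    - {"translation":[0.96,0.46,0],"dr":[0,0,0],"jaw":0.6}
    - {"translation":[0.96,0.46,0],"dr":[0,0,0],"jaw":0.6}
    - {"translation":[0.96,0.46,0],"dr":[0,0,0],"jaw":0.6}
    - {"translation":[0.96,0.46,0],"dr":[0,0,0],"jaw":0.6}
    - {"translation":[0.96,0.46,0],"dr":[0,0,0],"jaw":0.6}
    - {"translation":[0.96,0.46,0],"dr":[0,0,0],"jaw":0.6}

```text
time_s: 21.38
position: [0.5253, 0.0542, 0.1927]
tcp_rot: [[-0.094, 0.996, -0.0], [0.996, 0.094, -0.002], [-0.002, -0.0, -1.0]]
force: [0.1, -0.6, 0.4]
opening: 0.399
```

>>> arm_command:
  commands:
    - {"translation":[0.96,0.46,0],"dr":[0,0,0],"jaw":0.6}
    - {"translation":[0.96,0.46,0],"dr":[0,0,0],"jaw":0.6}
    - {"translation":[0.96,0.46,0],"dr":[0,0,0],"jaw":0.6}
    - {"translation":[0.96,0.46,0],"dr":[0,0,0],"jaw":0.6}
    - {"translation":[0.96,0.46,0],"dr":[0,0,0],"jaw":0.6}
    - {"translation":[0.96,0.46,0],"dr":[0,0,0],"jaw":0.6}
    - {"translation":[0.96,0.46,0],"dr":[0,0,0],"jaw":0.6}
    - {"translation":[0.96,0.46,0],"dr":[0,0,0],"jaw":0.6}
    - {"translation":[0.96,0.46,0],"dr":[0,0,0],"jaw":0.6}
    - {"translation":[0,0,0],"dr":[0,0,0],"jaw":0.6}
    - {"translation":[0,0,0],"dr":[0,0,0],"jaw":0.6}

```text
time_s: 22.3
position: [0.6069, 0.2789, 0.1917]
tcp_rot: [[-0.098, 0.995, -0.001], [0.995, 0.098, -0.002], [-0.002, -0.001, -1.0]]
force: [-0.5, -0.6, -0.5]
opening: 0.397
```

```bash
python3 - <<'E'
from h import *
np.set_printoptions(precision=3,suppress=True)
s=read_state();print(s["time_s"],s["position"],s["tcp_rot"],s["joint_positions"])
snap("wrist","w14");snap("side","s14")
E
```

```text
22.3 [0.607 0.279 0.192] [[-0.098  0.995 -0.001]
 [ 0.995  0.098 -0.002]
 [-0.002 -0.001 -1.   ]] [15.177 34.388 76.077 -0.129 69.611  9.624]
```

View pics/w14.png

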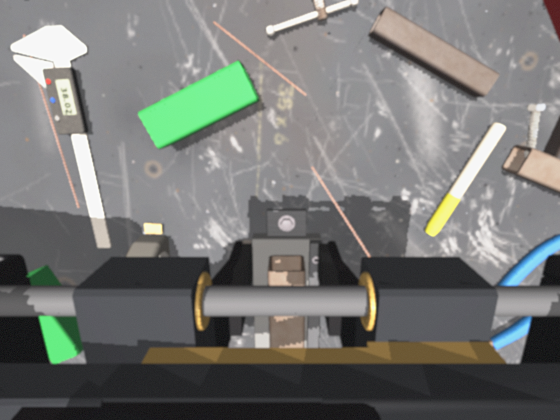

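View pics/s14.png

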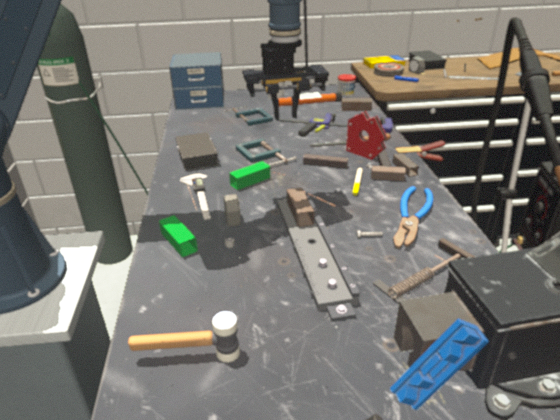

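The side view shows the mallet standing at (225,337) and the near pin flush. In the wrist view the left foot screw is at (286,223) and the tube's open end is at (287,263).

```bash
python3 - <<'E'
from h import *
np.set_printoptions(precision=4,suppress=True)
z=np.load("w14.npz");T=z["T"];p=z["p"][:,:,::-1];d=z["d"];K=camera_model("wrist")["intrinsics"]
cv2.imwrite("pics/w14c.png",cv2.resize(p[200:360,220:350],None,fx=5,fy=5)[:, :])
for v in range(236,350,6):
    u=288
    print(v,p[v,u],(T@np.r_[np.linalg.solve(K,[u,v,1.])*d[v,u],1])[:3])
print("foot",ray("wrist",(286,223),.018,T))
E
```

```text
236 [80 80 80] [0.6153 0.2118 0.0102]
242 [134 136 139] [0.6156 0.2082 0.0194]
248 [133 135 138] [0.6164 0.2006 0.0191]
254 [116 119 121] [0.6172 0.1931 0.0191]
260 [104 116 134] [0.6177 0.1874 0.0231]
266 [102 116 133] [0.6186 0.1794 0.0223]
272 [103 117 135] [0.6171 0.1909 0.0585]
278 [106 118 134] [0.6178 0.1842 0.059 ]
284 [153 172 199] [0.6186 0.1765 0.0578]
290 [108 107 109] [0.6028 0.3114 0.2945]
296 [146 145 148] [0.6029 0.3101 0.2952]
302 [171 171 173] [0.6031 0.309  0.2962]
308 [173 173 176] [0.6032 0.3077 0.297 ]
314 [147 148 151] [0.6034 0.3054 0.2963]
320 [105 117 134] [0.623  0.1326 0.0586]
326 [101 114 131] [0.6239 0.1248 0.0584]
332 [102 116 131] [0.6246 0.1178 0.0594]
338 [104 116 130] [0.6254 0.1095 0.0589]
344 [110 122 140] [0.6262 0.1021 0.0596]
foot [0.6111 0.2304 0.018 ]
```

View pics/w14c.png

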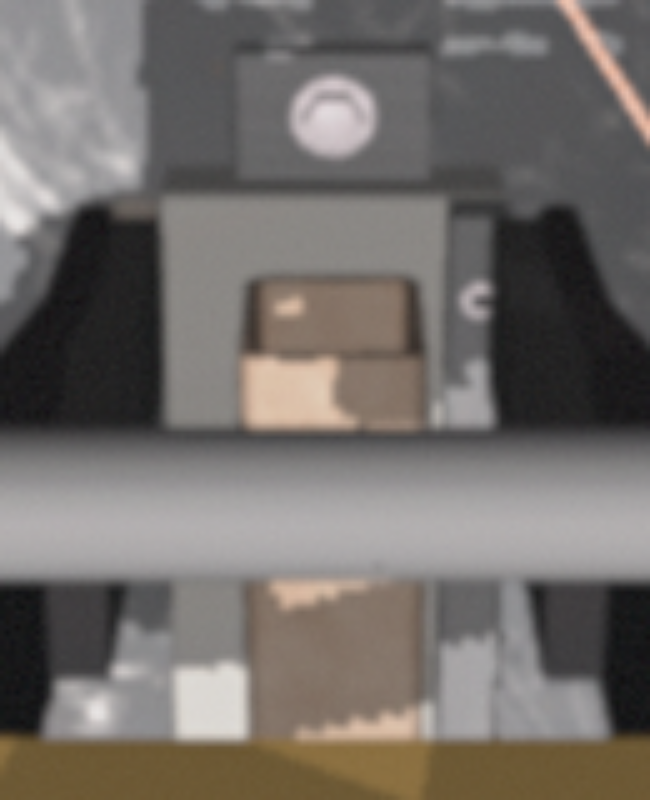

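>>> arm_command:
  commands:
    - {"translation":[0,0.03,0.96],"dr":[0,0,0],"jaw":0.71}
    - {"translation":[0,0,0.96],"dr":[0,0,0],"jaw":0.71}
    - {"translation":[0,0,0.96],"dr":[0,0,0],"jaw":0.71}
    - {"translation":[0,0,0.96],"dr":[0,0,0],"jaw":0.71}
    - {"translation":[0,0,0.96],"dr":[0,0,0],"jaw":0.71}
    - {"translation":[0,0,0.96],"dr":[0,0,0],"jaw":0.71}
    - {"translation":[0,0,0],"dr":[0,0,0],"jaw":0.71}
    - {"translation":[-0.8,0,0],"dr":[0,0,0],"jaw":0.71}
    - {"translation":[-0.8,0,0],"dr":[0,0,0],"jaw":0.71}
    - {"translation":[-0.4,0,0],"dr":[0,0,0],"jaw":0.71}
    - {"translation":[-0.3,0,0],"dr":[0,0,0],"jaw":0.71}
    - {"translation":[0,0,0],"dr":[0,0,0],"jaw":0.71}

```text
time_s: 23.4
position: [0.6143, 0.2186, 0.0496]
tcp_rot: [[-0.094, 0.996, 0.001], [0.996, 0.094, -0.002], [-0.002, 0.001, -1.0]]
force: [0.6, -0.4, 0.6]
opening: 0.292
```

```bash
python3 - <<'E'
from h import *
s=read_state();print(s["time_s"],s["position"],s["opening"],s["force"])
snap("wrist","w15");snap("scene","c15")
p=cv2.imread("pics/c15.png"); cv2.imwrite("pics/c15c.png",cv2.resize(p[130:270,180:350],None,fx=4,fy=4))
E
```

```text
23.4 [0.61433397 0.21860393 0.04957118] 0.29235338208596473 [ 0.56690755 -0.4342501   0.63307603]
```

View pics/w15.png

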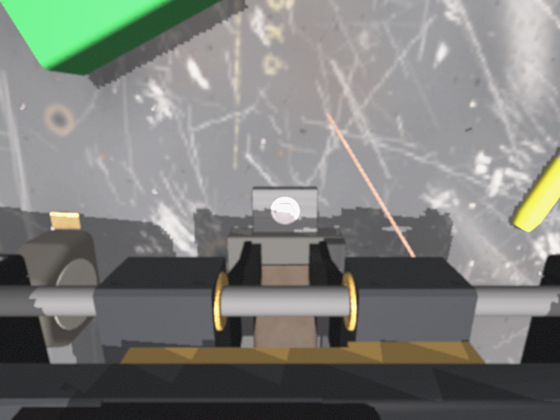

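View pics/c15c.png

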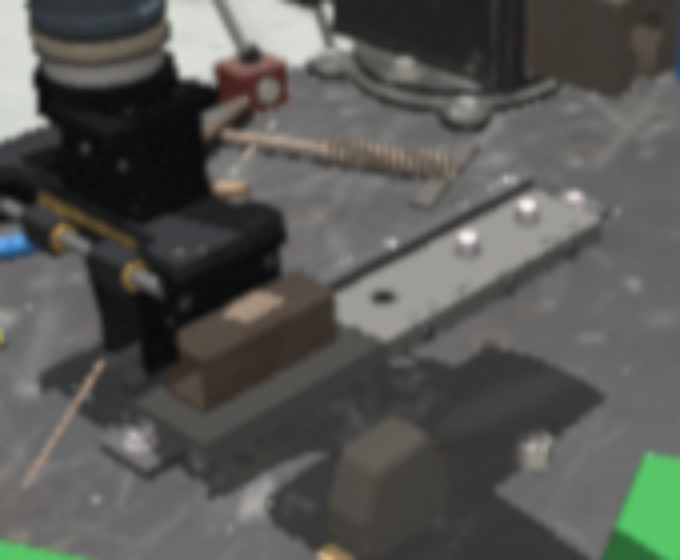

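The fingers are behind the tube's end with the near pin flush in front of it, so I'll start pushing along the fence.

>>> arm_command:
  commands:
    - {"translation":[-0.3,0.01,0],"dr":[0,0,0],"jaw":0.71}
    - {"translation":[-0.3,0.01,0],"dr":[0,0,0],"jaw":0.71}
    - {"translation":[-0.3,0.01,0],"dr":[0,0,0],"jaw":0.71}
    - {"translation":[-0.4,0,0],"dr":[0,0,0],"jaw":0.71}
    - {"translation":[-0.4,0,0],"dr":[0,0,0],"jaw":0.71}
    - {"translation":[-0.4,0.01,0],"dr":[0,0,0],"jaw":0.71}
    - {"translation":[-0.4,0,0],"dr":[0,0,0],"jaw":0.71}
    - {"translation":[-0.4,0,0],"dr":[0,0,0],"jaw":0.71}
    - {"translation":[-0.4,0.01,0],"dr":[0,0,0],"jaw":0.71}
    - {"translation":[-0.4,0,0],"dr":[0,0,0],"jaw":0.71}
    - {"translation":[-0.3,0,0],"dr":[0,0,0],"jaw":0.71}
    - {"translation":[0,0,0],"dr":[0,0,0],"jaw":0.71}

```text
time_s: 24.5
position: [0.6249, 0.1191, 0.0486]
tcp_rot: [[-0.095, 0.995, 0.0], [0.995, 0.095, -0.002], [-0.002, -0.0, -1.0]]
force: [0.3, -0.5, 0.4]
opening: 0.291
```

```bash
python3 - <<'E'
from h import *
s=read_state();print(s["time_s"],s["position"],s["opening"],s["force"])
snap("side","s16");snap("scene","c16")
p=cv2.imread("pics/c16.png"); cv2.imwrite("pics/c16c.png",cv2.resize(p[130:270,180:350],None,fx=4,fy=4))
p=cv2.imread("pics/s16.png"); cv2.imwrite("pics/s16c.png",cv2.resize(p[160:320,220:400],None,fx=4,fy=4))
E
```

```text
24.5 [0.62491304 0.1191142  0.04859856] 0.29053169823979375 [ 0.31309705 -0.50647639  0.42112722]
```

View pics/c16c.png

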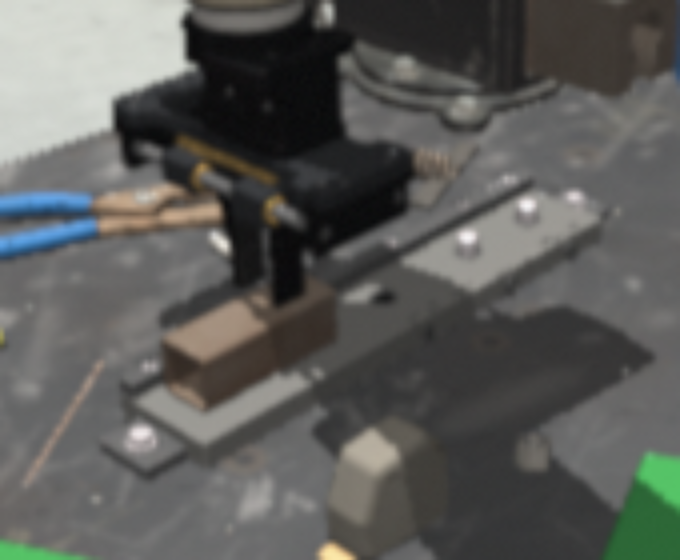

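View pics/s16c.png

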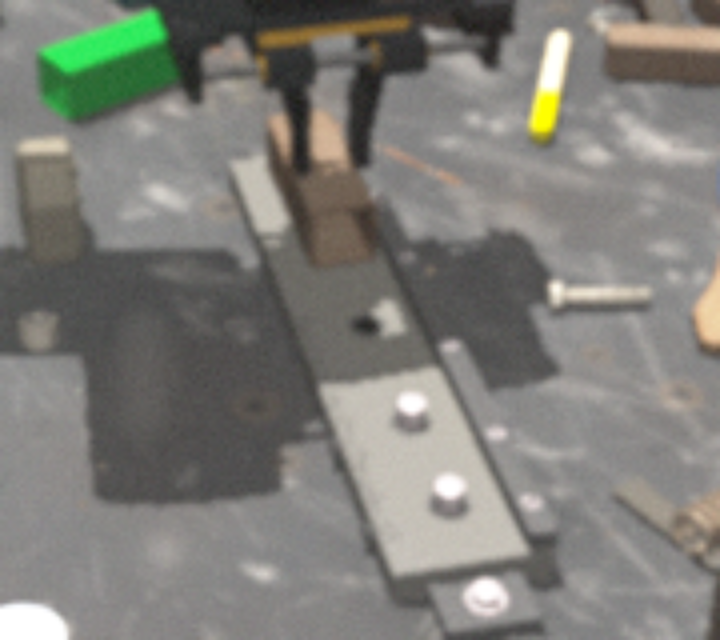

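The tube hasn't moved and there's no force, so something is off. I'll look closer before doing anything else.

```bash
python3 - <<'E'
from h import *
np.set_printoptions(precision=4,suppress=True)
p,d,T=snap("wrist","w17")
cv2.imwrite("pics/w17c.png",cv2.resize(p[200:350,200:370,::-1],None,fx=4,fy=4))
p=cv2.imread("pics/s16.png"); cv2.imwrite("pics/s16d.png",cv2.resize(p[160:240,265:345],None,fx=8,fy=8,interpolation=cv2.INTER_CUBIC))
z=np.load("s16.npz"); d=z["d"];m=camera_model("side")
for uv in [(295,200),(295,195),(295,190),(310,190),(311,185),(311,196),(302,203),(294,205)]:
    u,v=uv; print(uv,(m["pose"]@np.r_[np.linalg.solve(m["intrinsics"],[u,v,1.])*d[v,u],1])[:3])
E
```

```text
(295, 200) [0.6069 0.107  0.0752]
(295, 195) [0.6067 0.1053 0.0895]
(295, 190) [0.607  0.1075 0.1013]
(310, 190) [0.642  0.1119 0.0959]
(311, 185) [0.6437 0.1097 0.11  ]
(311, 196) [0.6442 0.1094 0.0813]
(302, 203) [0.6251 0.1191 0.0581]
(294, 205) [0.6056 0.1139 0.0576]
```

View pics/s16d.png

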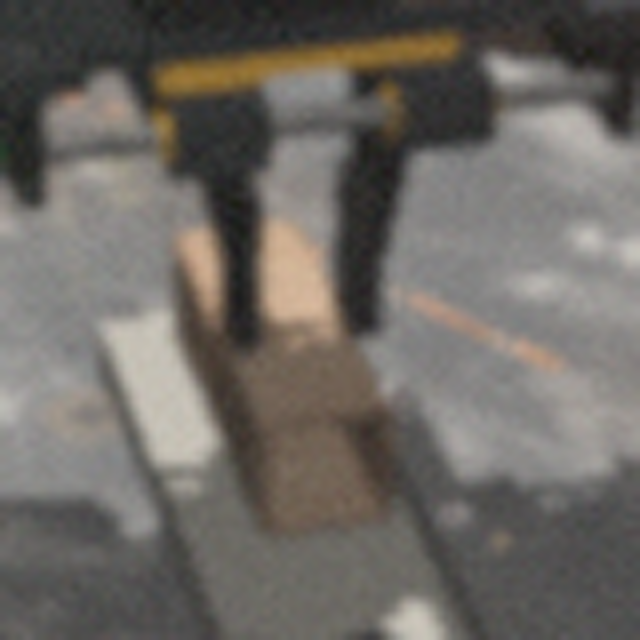

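View pics/w17c.png

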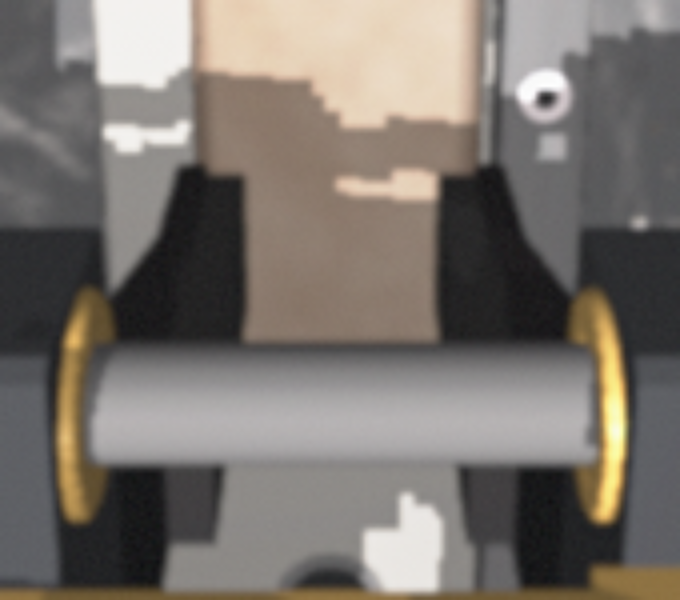

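```bash
python3 - <<'E'
from h import *
np.set_printoptions(precision=4,suppress=True)
for f in ["w17","w7"]:
  z=np.load(f+".npz");d=z["d"];T=z["T"];K=camera_model("wrist")["intrinsics"];M=camera_model("wrist")["mount"]
  for u in ([250,258] if f=="w17" else [222,230]):
    for v in range(236,290,4):
      c=np.linalg.solve(K,[u,v,1.])*d[v,u]; print(f,u,v,"tool",(M@np.r_[c,1])[:3],"world z",(T@np.r_[c,1])[2].round(4))
E
```

```text
w17 250 236 tool [ 0.0103 -0.0209 -0.0104] world z 0.059
w17 250 240 tool [ 0.0078 -0.021  -0.01  ] world z 0.0586
w17 250 244 tool [ 0.0109 -0.0196 -0.0227] world z 0.0713
w17 250 248 tool [ 0.0107 -0.0192 -0.0271] world z 0.0757
w17 250 252 tool [ 0.0099 -0.0189 -0.0301] world z 0.0787
w17 250 256 tool [ 0.0789 -0.0019 -0.18  ] world z 0.2284
w17 250 260 tool [ 0.0087 -0.0183 -0.0366] world z 0.0852
w17 250 264 tool [ 0.0089 -0.0178 -0.0412] world z 0.0897
w17 250 268 tool [ 0.0096 -0.0173 -0.0464] world z 0.095
w17 250 272 tool [ 0.009 -0.017 -0.049] world z 0.0975
w17 250 276 tool [ 0.009  -0.0167 -0.0525] world z 0.1011
w17 250 280 tool [ 0.0088 -0.0164 -0.0555] world z 0.1041
w17 250 284 tool [ 0.0095 -0.0159 -0.0601] world z 0.1086
w17 250 288 tool [ 0.032  -0.0112 -0.101 ] world z 0.1496
w17 258 236 tool [ 0.0103 -0.0165 -0.0103] world z 0.0589
w17 258 240 tool [ 0.0078 -0.0166 -0.0099] world z 0.0585
w17 258 244 tool [ 0.0093 -0.0159 -0.0189] world z 0.0675
w17 258 248 tool [ 0.009  -0.0155 -0.0234] world z 0.072
w17 258 252 tool [ 0.0094 -0.0151 -0.0291] world z 0.0777
w17 
[... 1413 characters left out ...]
 world z -0.0004
w7 230 244 tool [ 0.0094 -0.0305 -0.0192] world z 0.1345
w7 230 248 tool [ 0.0088 -0.0299 -0.0229] world z 0.1382
w7 230 252 tool [ 0.0089 -0.0291 -0.028 ] world z 0.1433
w7 230 256 tool [ 0.0789 -0.0019 -0.18  ] world z 0.2966
w7 230 260 tool [ 0.0081 -0.028  -0.0354] world z 0.1506
w7 230 264 tool [ 0.0066 -0.0279 -0.0366] world z 0.1518
w7 230 268 tool [ 0.0041 -0.0281 -0.0357] world z 0.1508
w7 230 272 tool [ 0.0026 -0.028  -0.037 ] world z 0.1521
w7 230 276 tool [ 0.0009 -0.0279 -0.0378] world z 0.1529
w7 230 280 tool [-0.0009 -0.0279 -0.0383] world z 0.1533
w7 230 284 tool [-0.0039 -0.0283 -0.037 ] world z 0.1519
w7 230 288 tool [ 0.0329 -0.0162 -0.1026] world z 0.2182
```

By wrist depth the real fingertips are about 17 mm behind the reported TCP, not 8 mm ahead. So the fingers passed about 5 mm above the tube, touching nothing. I'll go back and come in about 25 mm lower.

>>> arm_command:
  commands:
    - {"translation":[0,0,-0.4],"dr":[0,0,0],"jaw":0.71}
    - {"translation":[0.5,-0.01,0],"dr":[0,0,0],"jaw":0.71}
    - {"translation":[0.8,-0.01,0],"dr":[0,0,0],"jaw":0.71}
    - {"translation":[0.9,-0.01,0],"dr":[0,0,0],"jaw":0.71}
    - {"translation":[0.9,-0.01,0],"dr":[0,0,0],"jaw":0.71}
    - {"translation":[0.8,-0.01,0],"dr":[0,0,0],"jaw":0.71}
    - {"translation":[0.3,0,0],"dr":[0,0,0],"jaw":0.71}
    - {"translation":[0,0,0.6],"dr":[0,0,0],"jaw":0.71}
    - {"translation":[0,0,0.5],"dr":[0,0,0],"jaw":0.71}
    - {"translation":[0,0,0.3],"dr":[0,0,0],"jaw":0.71}
    - {"translation":[0,0,0],"dr":[0,0,0],"jaw":0.71}

```text
time_s: 25.57
position: [0.6111, 0.2247, 0.021]
tcp_rot: [[-0.097, 0.995, -0.005], [0.995, 0.097, -0.003], [-0.002, -0.005, -1.0]]
force: [0.2, 0.5, 0.0]
opening: 0.288
```

```bash
python3 - <<'E'
from h import *
s=read_state();print(s["time_s"],s["position"],s["tcp_rot"][:,0],s["opening"],s["force"])
p,d,T=snap("wrist","w18")
cv2.imwrite("pics/w18c.png",cv2.resize(p[190:350,200:370,::-1],None,fx=3,fy=3))
p,d,T=snap("side","s18"); cv2.imwrite("pics/s18c.png",cv2.resize(p[140:240,245:345,::-1],None,fx=5,fy=5,interpolation=cv2.INTER_CUBIC))
E
```

```text
25.5667 [0.61113893 0.22471358 0.02101238] [-0.09693564  0.99528768 -0.00243057] 0.2877440566057252 [0.18574536 0.46887557 0.03563477]
```

View pics/s18c.png

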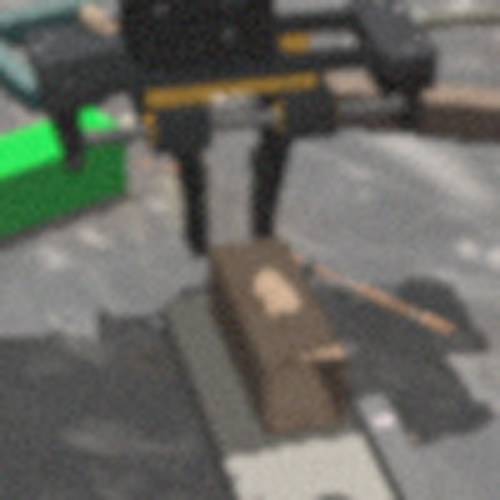

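View pics/w18c.png

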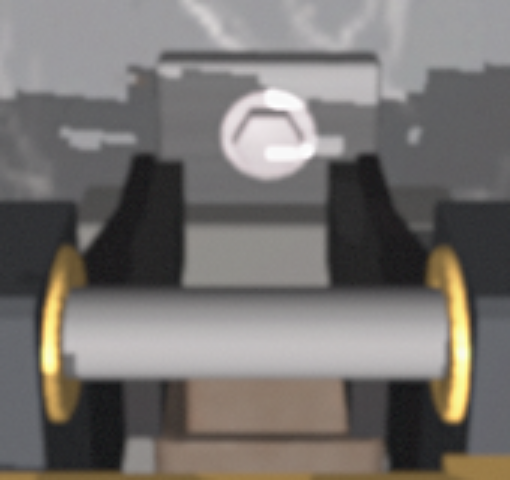

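>>> arm_command:
  commands:
    - {"translation":[-0.3,0.08,0],"dr":[0,0,0],"jaw":0.71}
    - {"translation":[-0.3,0,0],"dr":[0,0,0],"jaw":0.71}
    - {"translation":[-0.2,0,0],"dr":[0,0,0],"jaw":0.71}
    - {"translation":[-0.2,0,0],"dr":[0,0,0],"jaw":0.71}
    - {"translation":[-0.2,0,0],"dr":[0,0,0],"jaw":0.71}
    - {"translation":[-0.3,0,0],"dr":[0,0,0],"jaw":0.71}
    - {"translation":[-0.3,0,0],"dr":[0,0,0],"jaw":0.71}
    - {"translation":[-0.3,0,0],"dr":[0,0,0],"jaw":0.71}

```text
time_s: 26.33
position: [0.6204, 0.1729, 0.0238]
tcp_rot: [[-0.097, 0.995, 0.0], [0.995, 0.097, -0.001], [-0.001, 0.0, -1.0]]
force: [-0.1, 3.2, 2.1]
opening: 0.289
```

```bash
python3 - <<'E'
from h import *
s=read_state();print(s["time_s"],s["position"],s["tcp_rot"][:,0],s["opening"],s["force"])
p,d,T=snap("side","s19"); cv2.imwrite("pics/s19c.png",cv2.resize(p[160:320,220:400,::-1],None,fx=4,fy=4,interpolation=cv2.INTER_CUBIC))
E
```

```text
26.3333 [0.62035842 0.17289459 0.02382131] [-0.09712174  0.99527145 -0.0014512 ] 0.28869491959097454 [-0.10087864  3.16266276  2.12378533]
```

View pics/s19c.png

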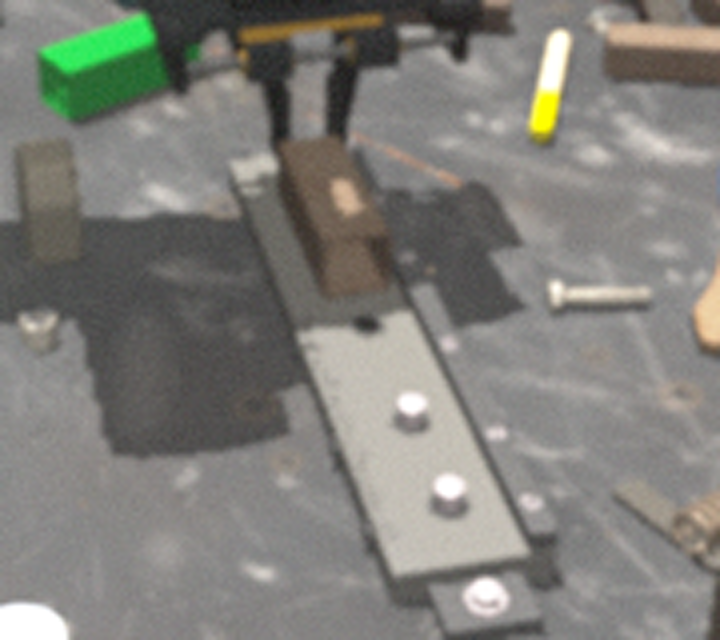

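The tube is now sliding along the fence (about 3 N). I'll keep pushing.

>>> arm_command:
  commands:
    - {"translation":[-0.35,0,0],"dr":[0,0,0],"jaw":0.71}
    - {"translation":[-0.35,0,0],"dr":[0,0,0],"jaw":0.71}
    - {"translation":[-0.35,0,0],"dr":[0,0,0],"jaw":0.71}
    - {"translation":[-0.35,0,0],"dr":[0,0,0],"jaw":0.71}
    - {"translation":[-0.35,0,0],"dr":[0,0,0],"jaw":0.71}
    - {"translation":[-0.35,0,0],"dr":[0,0,0],"jaw":0.71}
    - {"translation":[-0.35,0,0],"dr":[0,0,0],"jaw":0.71}
    - {"translation":[-0.35,0,0],"dr":[0,0,0],"jaw":0.71}
    - {"translation":[-0.3,0,0],"dr":[0,0,0],"jaw":0.71}
    - {"translation":[-0.3,0,0],"dr":[0,0,0],"jaw":0.71}
    - {"translation":[-0.2,0,0],"dr":[0,0,0],"jaw":0.71}
    - {"translation":[-0.1,0,0],"dr":[0,0,0],"jaw":0.71}

```text
time_s: 27.38
position: [0.6292, 0.0802, 0.0236]
tcp_rot: [[-0.096, 0.995, -0.0], [0.995, 0.096, -0.002], [-0.002, -0.001, -1.0]]
force: [-0.9, 3.6, 2.1]
opening: 0.288
```

```bash
python3 - <<'E'
from h import *
s=read_state();print(s["time_s"],s["position"],s["tcp_rot"][:,0],s["opening"],s["force"])
p,d,T=snap("side","s20"); cv2.imwrite("pics/s20c.png",cv2.resize(p[180:320,240:380,::-1],None,fx=4,fy=4,interpolation=cv2.INTER_CUBIC))
p,d,T=snap("scene","c20"); cv2.imwrite("pics/c20c.png",cv2.resize(p[150:270,200:340,::-1],None,fx=4,fy=4,interpolation=cv2.INTER_CUBIC))
E
```

```text
27.3833 [0.62915427 0.08023021 0.02355307] [-0.09645726  0.99533511 -0.00200344] 0.2876292190636872 [-0.87323512  3.64497592  2.06044723]
```

View pics/s20c.png

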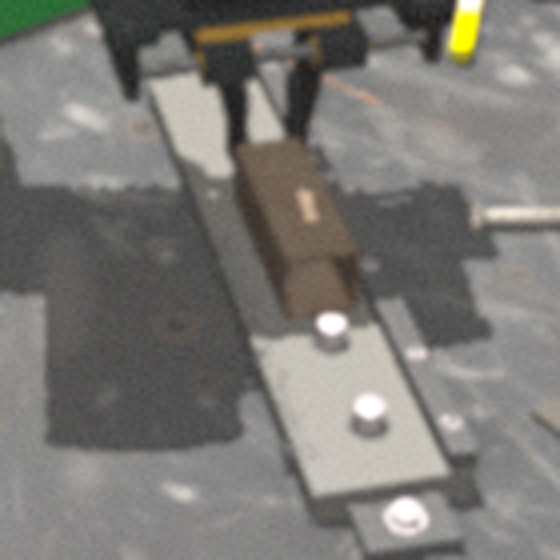

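View pics/c20c.png

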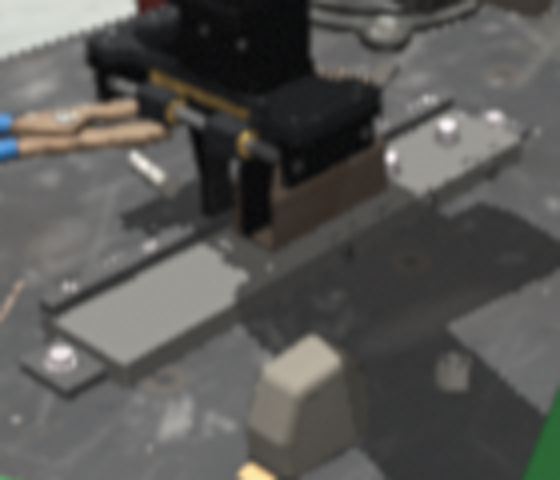

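>>> arm_command:
  commands:
    - {"translation":[-0.15,0,0],"dr":[0,0,0],"jaw":0.71}
    - {"translation":[-0.15,0,0],"dr":[0,0,0],"jaw":0.71}
    - {"translation":[-0.1,0,0],"dr":[0,0,0],"jaw":0.71}

```text
time_s: 27.73
position: [0.6299, 0.0711, 0.0234]
tcp_rot: [[-0.098, 0.995, -0.001], [0.995, 0.098, -0.002], [-0.002, -0.001, -1.0]]
force: [1.0, 1.3, -0.2]
opening: 0.287
```

>>> arm_command:
  commands:
    - {"translation":[-0.1,0,0],"dr":[0,0,0],"jaw":0.71}
    - {"translation":[-0.06,0,0],"dr":[0,0,0],"jaw":0.71}

```text
time_s: 27.9
position: [0.6303, 0.067, 0.0235]
tcp_rot: [[-0.097, 0.995, -0.001], [0.995, 0.097, -0.002], [-0.002, -0.001, -1.0]]
force: [-0.2, 1.4, -0.9]
opening: 0.289
```

```bash
python3 - <<'E'
from h import *
s=read_state();print(s["time_s"],s["position"],s["force"])
p,d,T=snap("side","s21"); cv2.imwrite("pics/s21c.png",cv2.resize(p[190:300,260:370,::-1],None,fx=6,fy=6,interpolation=cv2.INTER_CUBIC))
p,d,T=snap("wrist","w21")
E
```

```text
27.9 [0.63034076 0.06696429 0.02346289] [-0.23302692  1.36201049 -0.89669864]
```

View pics/s21c.png

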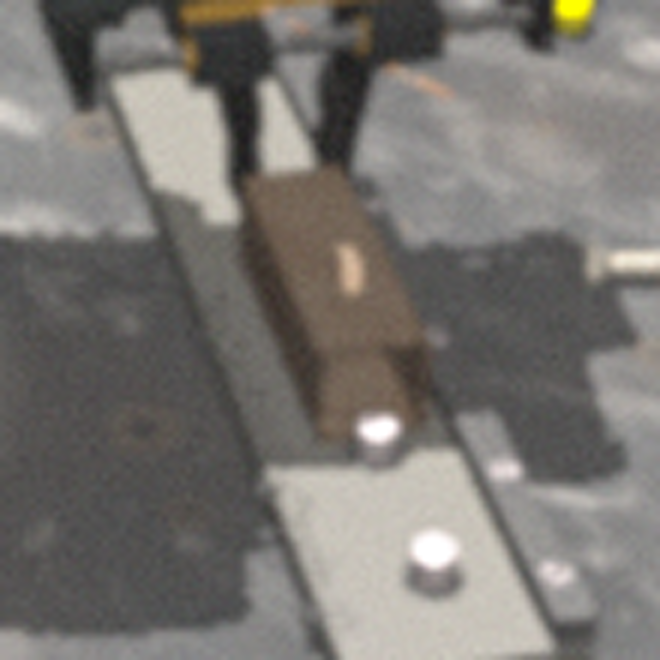

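View pics/w21.png

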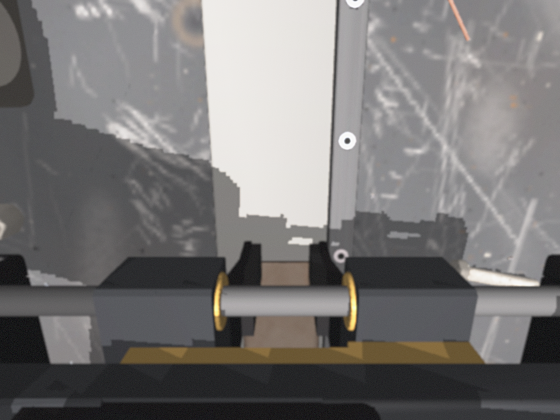

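>>> arm_command:
  commands:
    - {"translation":[-0.08,0,0],"dr":[0,0,0],"jaw":0.71}
    - {"translation":[-0.08,0,0],"dr":[0,0,0],"jaw":0.71}

```text
time_s: 28.17
position: [0.6301, 0.0652, 0.0236]
tcp_rot: [[-0.095, 0.995, -0.002], [0.995, 0.095, 0.002], [0.002, -0.001, -1.0]]
force: [-1.9, 11.2, 0.5]
opening: 0.286
```

>>> arm_command:
  commands:
    - {"translation":[-0.06,0,0],"dr":[0,0,0],"jaw":0.71}
    - {"translation":[0,0,0],"dr":[0,0,0],"jaw":0.71}

```text
time_s: 28.33
position: [0.6295, 0.0651, 0.0236]
tcp_rot: [[-0.095, 0.995, -0.003], [0.995, 0.095, 0.003], [0.004, -0.002, -1.0]]
force: [-1.5, 10.4, 1.7]
opening: 0.288
```

The force jumped to 11 N with the tube stalled, so it is against the next pin. I'll back off straight and then look.

>>> arm_command:
  commands:
    - {"translation":[0.2,0,0],"dr":[0,0,0],"jaw":0.71}
    - {"translation":[0.4,0,0],"dr":[0,0,0],"jaw":0.71}
    - {"translation":[0.8,0,0],"dr":[0,0,0],"jaw":0.71}
    - {"translation":[0.9,0,-0.3],"dr":[0,0,0],"jaw":0.71}
    - {"translation":[0.9,0,-0.9],"dr":[0,0,0],"jaw":0.71}
    - {"translation":[0.9,0,-0.9],"dr":[0,0,0],"jaw":0.71}
    - {"translation":[0.9,0,-0.9],"dr":[0,0,0],"jaw":0.71}
    - {"translation":[0,0,-0.9],"dr":[0,0,0],"jaw":0.71}
    - {"translation":[0,0,-0.9],"dr":[0,0,0],"jaw":0.71}
    - {"translation":[0,0,0],"dr":[0,0,0],"jaw":0.71}
    - {"translation":[0,0,0],"dr":[0,0,0],"jaw":0.71}

```text
time_s: 29.25
position: [0.6201, 0.1867, 0.1451]
tcp_rot: [[-0.098, 0.995, 0.004], [0.995, 0.098, -0.002], [-0.002, 0.004, -1.0]]
force: [-0.0, -0.2, -1.1]
opening: 0.29
```

```bash
python3 - <<'E'
from h import *
np.set_printoptions(precision=4,suppress=True)
s=read_state();print(s["time_s"],s["position"],s["force"])
p,d,T=snap("side","s22"); cv2.imwrite("pics/s22c.png",cv2.resize(p[190:320,260:390,::-1],None,fx=5,fy=5,interpolation=cv2.INTER_CUBIC))
p,d,T=snap("scene","c22"); cv2.imwrite("pics/c22c.png",cv2.resize(p[150:270,200:340,::-1],None,fx=5,fy=5,interpolation=cv2.INTER_CUBIC))
E
```

```text
29.25 [0.6201 0.1867 0.1451] [-0.0157 -0.2278 -1.12  ]
```

View pics/s22.png

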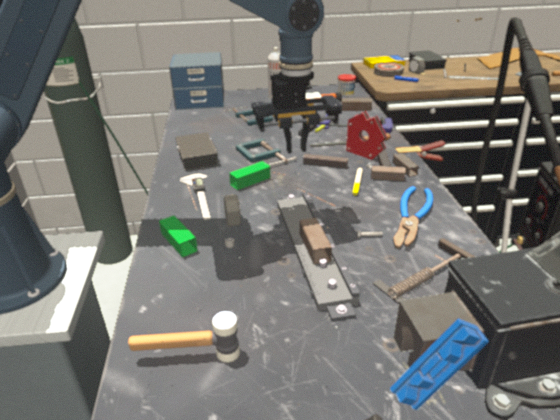

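View pics/s22c.png

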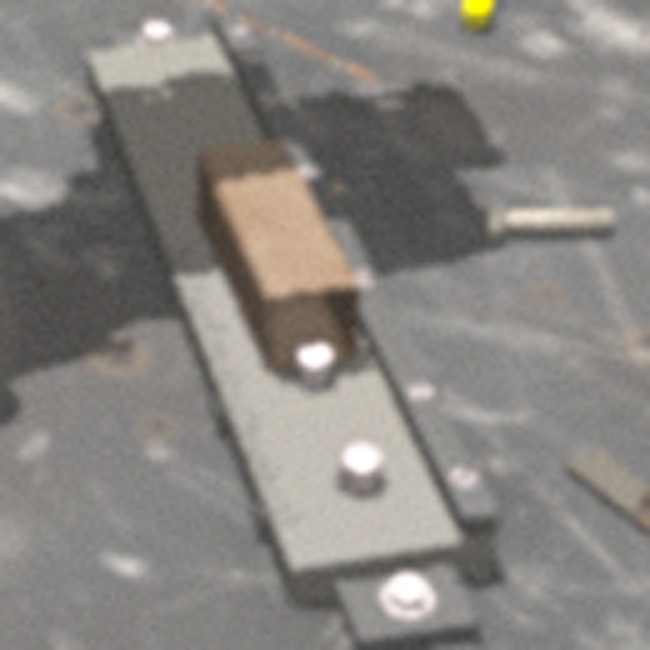

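View pics/c22c.png

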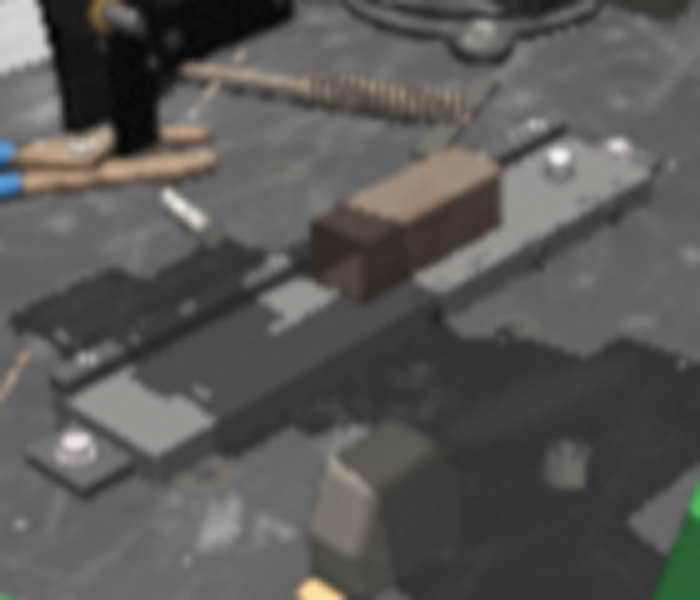

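By eye the tube's end touches the next pin: side crop at (315,358), with the last pin at (362,460) up. I'll check the gap from above with the wrist camera.

>>> arm_command:
  commands:
    - {"translation":[-0.9,0,-0.2],"dr":[0,0,0],"jaw":0.71}
    - {"translation":[-1,0,-0.2],"dr":[0,0,0],"jaw":0.71}
    - {"translation":[-1,0,0],"dr":[0,0,0],"jaw":0.71}
    - {"translation":[-1,0,0],"dr":[0,0,0],"jaw":0.71}
    - {"translation":[-1,0,0],"dr":[0,0,0],"jaw":0.71}
    - {"translation":[-1,0,0],"dr":[0,0,0],"jaw":0.71}
    - {"translation":[-1,0,0],"dr":[0,0,0],"jaw":0.71}
    - {"translation":[-1,0,0],"dr":[0,0,0],"jaw":0.71}
    - {"translation":[-1,0,0],"dr":[0,0,0],"jaw":0.71}
    - {"translation":[-1,0,0],"dr":[0,0,0],"jaw":0.71}
    - {"translation":[-1,0,0],"dr":[0,0,0],"jaw":0.71}
    - {"translation":[-0.9,0,0],"dr":[0,0,0],"jaw":0.71}

```text
time_s: 30.35
position: [0.6463, -0.1089, 0.1517]
tcp_rot: [[-0.096, 0.995, -0.004], [0.995, 0.096, -0.001], [-0.001, -0.004, -1.0]]
force: [0.7, 0.4, -0.4]
opening: 0.292
```

>>> arm_command:
  commands:
    - {"translation":[-0.5,0,0],"dr":[0,0,0],"jaw":0.71}
    - {"translation":[0,0,0],"dr":[0,0,0],"jaw":0.71}
    - {"translation":[0,0,0],"dr":[0,0,0],"jaw":0.71}

```text
time_s: 30.6
position: [0.6479, -0.1195, 0.1527]
tcp_rot: [[-0.095, 0.995, -0.002], [0.995, 0.095, -0.0], [-0.0, -0.002, -1.0]]
force: [-0.2, 1.2, -0.8]
opening: 0.291
```

```bash
python3 - <<'E'
from h import *
s=read_state();print(s["time_s"],s["position"],s["force"])
p,d,T=snap("wrist","w23"); cv2.imwrite("pics/w23c.png",cv2.resize(p[120:260,200:370,::-1],None,fx=4,fy=4,interpolation=cv2.INTER_CUBIC))
E
```

```text
30.6 [ 0.64793162 -0.11953561  0.15269772] [-0.17479265  1.21403904 -0.7822278 ]
```

View pics/w23.png

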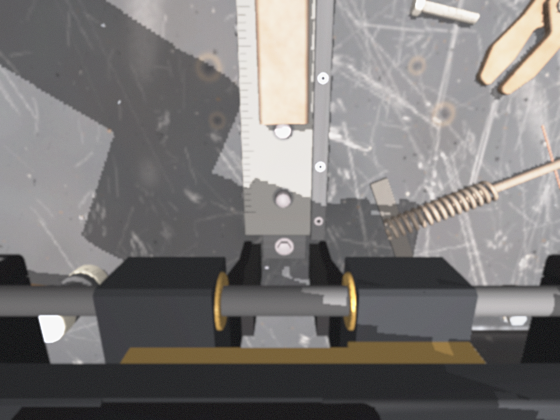

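View pics/w23c.png

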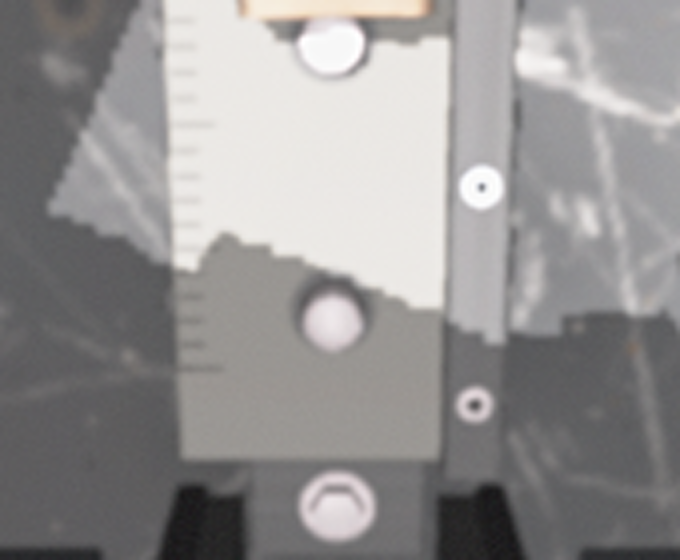

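```bash
python3 - <<'E'
from h import *
np.set_printoptions(precision=4,suppress=True)
T=np.load("w23.npz")["T"]; r=np.array([-.0993,.995,0]); x=np.array([.995,.0993,0])
P=ray("wrist",(200+332/4,120+45/4),.034,T); A=ray("wrist",(200+242/4,120+14/4),.06,T); B=ray("wrist",(200+430/4,120+14/4),.06,T); F=ray("wrist",(200+447/4,120+60/4),.032,T)
print("end - pin centre along rail mm",(A-P)@r*1e3,(B-P)@r*1e3,"across",(A-P)@x*1e3,(B-P)@x*1e3,"fence",(F-P)@x*1e3)
s=read_state(); print(s["time_s"],s["position"],s["force"],s["qvel"])
E
```

```text
end - pin centre along rail mm 7.98406380492481 7.9004365564694226 across -17.720920986470222 19.77477989395898 fence 25.504599959249813
30.65 [ 0.6479 -0.1186  0.153 ] [0.8519 0.0924 0.4356] [ 1.1847 -0.5385  0.0779  0.0465  0.0267 -0.1018]
```

```bash
python3 - <<'E'
from rig import *
print(hand_in())
E
```

```text
the job is handed in; nothing more can be done
None
```

The near stop pin is down flush, the mallet is standing on its face on the bench, and the tube is pushed up against the next stop pin. I handed it in at about 30.7 s, with the robot clear of everything.

**Mallet:**
- My first grip, 48 mm from the head's axis, let the head droop about 60°. I righted the mallet on the bench and regripped about 36 mm from the axis, where it held within about 2°.
- One blow drove the near pin in. The scene and side pictures show it flush and the other two pins still up.
- I stood the mallet back upright. Its top face measured 79.6 mm above the bench, with 0.3° of tilt.

**Tube:**
- The first push missed: the fingers passed just over the tube without touching it. The wrist camera's depth puts the fingertips about 17 mm behind the reported TCP, where the text says 8 mm ahead. The mallet grips had been at this wrong height too, which probably caused the droop.
- I repeated the push about 25 mm lower. The tube slid at about 3 N and stalled at about 11 N against the next pin.

**Last checks:**
- From above, the tube's end is square to the rail and 7.9 mm from the next pin's centre. It should be 7 mm, and the difference is within my measuring error.
- By the same view the tube lies about 6 mm off the fence, roughly the gap I estimated before the push. I did not press it closer.
- Nothing I did touched the tape, nut or bolt. I did not re-measure where they lie.
- The cameras disagreed by up to about 1 cm on positions, so I relied on contact force and close views.

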